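Tare a lidded ingredient container on the portion scale

ROBOT

A 6-joint arm with a two-finger parallel gripper is mounted at the origin on the work surface. World frame = base frame: x ahead of the robot, y to its left, z up, the work surface at z = 0. Lengths are in m, angles in rad, forces in N, time in s.
With the tool pointing down it reaches from about 0.35 to 0.975 m from the base axis. Payload 4.9 kg.
Tool frame: the origin (TCP) lies midway between the tips of the shut fingers; the grasp point (between the pads) lies 19 mm behind it (grip_point_offset is the z of the grasp point in the tool frame, in m); z points along the fingers, y is the direction in which the jaws open and shut (so a half turn about z gives the same grasp; the last joint's range is limited). The gripper opens to 85 mm and grips with 20 to 120 N. Pads are 22 mm wide; open, the fingers measure 114 mm over their backs; the gripper's body (76 mm by 85 mm) begins 54 mm behind the grasp point. The pads swing forward as they close: fully open they stand 13 mm farther back than shut.
Start: joints at [-0.119, 0.053, 1.613, -0, 1.476, -0.119], TCP at [0.625, 0, 0.231] pointing down, gripper open.
Joint ranges: [-3.01, 3.01], [-1.01, 2.22], [0.06, 2.58], [-1.02, 4.17], [0.09, 2.62], [-3.14, 3.14]. Speed limits (rad/s): [2.57, 2.57, 3.14, 3.14, 3.14, 3.14].

INTERFACE

Orientations are given as a unit quaternion [w, x, y, z].
In Python, from rig import observe, grab_frame, camera_params, job_done, grip_point_offset gives the robot as it stands.
- The arm moves only by the tool apply_moves, never from a script. Its argument "moves" is a list of rows, each an object with "twist": the turn, a rotation vector about the tool's x, y, z in degrees, a list of three; "dp": the shift along the tool's x, y, z in mm, a list of three; "fingers": the opening in per cent of the stroke, from 0 (shut) to 100 (fully open). A call has 1 to 8 rows; each row shifts and turns the commanded pose from where the row before left it, along the tool's axes as they then stand; what a row does not reach is not made up. A row lasts 1/12 s, in which the tool goes at most 41.7 mm and 7.16 degrees, less where a joint would pass 70% of its speed; a pose out of reach is approached as far as the arm can. A call with a gripper value outside its range is refused whole. The fingers move at their own pace and stop on an object; "newtons" is the grip in N (left out, the last holds). Time passes only in rows, so rows that do not move let the fingers close. It gives the time, the measured TCP pose, the force and the opening at its end, in the units of the state.
- observe(): the state, without advancing time (a new reading comes with each control period).
- grab_frame(name): name is "scene" or "side" or "wrist"; returns (picture, depth): 420x560x3 uint8, red, green, blue; 420x560 float32, m along the optical axis (not along the pixel's ray), 0 where there is no reading.
- camera_params(name): a dict with "mtx" (3x3 intrinsics, pixels), "world_to_cam" (4x4, takes a point from world to camera coordinates). Camera axes: x right, y down, z forward; pixel columns grow to the right and rows downward; lengths in m; the calibration is good to about 2 mm. The wrist camera is an equidistant fisheye: a pixel r from the principal point sees the ray r / f radians off the axis. A picture is of the moment at which its call begins: read the wrist's pose just before it. camera_params takes no time and is no camera call; for the wrist camera it gives the pose at the moment of the call.
- job_done(): hands the job in, once; it reports no verdict.
The state is a dict: "time": time; "q": joint angles; "qd": joint speeds; "joint_efforts": joint torques, N m; "ee_pos": TCP position; "orientation": TCP orientation; "force": force on the tool from outside, world axes, zero at the start; "ft_torque": the same for the moment, N m; "width": finger opening in m.
Only numpy, scipy, OpenCV 4.12 (cv2) and the standard library are available. Lean on these libraries where they do the work, as an engineer would, in place of code of your own. Each camera call takes 0.05 s, during which the arm holds its last target.

TASK

Get the empty steel container ready for taring: first set it gently upright on the scale's green platform, centred and turned so that none of its edges overhangs the platform, and let go of it. Then lower its loose lid on without dropping it, seated level in the container's mouth, with the container still not overhanging. Leave the bowl, the jar and the spoon where they are.

Things in the scene. Friction and masses are not known exactly. Their poses are not given: they have to be found in the camera images.
- scale: White portion scale fixed to the dark counter, 165 (its x) x 140 (its y) mm, body top 28 mm above the counter, with a dark display on the -x side of its top and a green platform raised above the rest. Origin: centre of its underside, on the counter; z up. It does not move; the platform is rigid.
- platform (a point): Centre of the top face of the scale's green platform, 44 mm above the counter and 30 mm to +x of the scale's origin; axes parallel to the scale's. The platform is flat, 76 mm along its x and 110 mm along its y, 6 mm thick.
- container: Loose open-topped rectangular steel container, outside 58 mm (its x) x 92 mm (its y) x 55 mm high, straight upright walls 3 mm thick, about 0.25 kg (0.18 to 0.35 kg). It starts upright on the counter. Origin: centre of its underside; z up out of the mouth. It can be gripped across its 58 mm width from above.
- lid: Loose metal lid, 65 to 125 g: plate 64 (x) x 98 (y) x 4 mm; under it a block 45 x 79 mm narrowing to 41 x 75 mm, 6 mm deep, that fits the container's 52 x 86 mm mouth with 3.5 mm play a side. Origin: centre of the block's underside, z up; the plate's top is 10 mm above it. It starts lying on its block. Seated, its origin is 49 mm above the container's, long sides parallel, either way round.
- lid_grip (a point): Centre of the top face of the lid's upright black grip, 38 mm above the lid's origin; the grip is 12 mm thick (lid's x), 40 mm long (lid's y) and stands 28 mm above the plate. Axes parallel to the lid's.
- bowl: Bystander: white ceramic bowl, 100 mm across the rim, 45 mm high. Origin: centre of its underside.
- jar: Bystander: amber glass jar with a red cap, 50 mm across, 75 mm high. Origin: centre of its underside.
- spoon: Bystander: wooden spoon lying on the counter, about 200 mm long along its x. Origin: near its middle, underside.
- corner0 (a point): Bottom outer corner of the container, at +29 mm x, +46 mm y from its origin, in its underside; axes parallel to the container's.
- corner1 (a point): Bottom outer corner of the container, at +29 mm x, -46 mm y from its origin, in its underside; axes parallel to the container's.
- corner2 (a point): Bottom outer corner of the container, at -29 mm x, -46 mm y from its origin, in its underside; axes parallel to the container's.
- corner3 (a point): Bottom outer corner of the container, at -29 mm x, +46 mm y from its origin, in its underside; axes parallel to the container's.
Mind the look-alikes: they are no part of the job. Leave any pink or yellow look-alike of the container alone. Leave any blue or brown look-alike of the lid alone.

How it is judged:
On the way:
1. the container stands upright on the platform, no edge overhanging, let go, with the lid not yet on it (x of corner0 in the frame of platform between -0.038 and 0.038 m and y of corner0 in the frame of platform between -0.055 and 0.055 m and x of corner1 in the frame of platform between -0.038 and 0.038 m and y of corner1 in the frame of platform between -0.055 and 0.055 m and x of corner2 in the frame of platform between -0.038 and 0.038 m and y of corner2 in the frame of platform between -0.055 and 0.055 m and x of corner3 in the frame of platform between -0.038 and 0.038 m and y of corner3 in the frame of platform between -0.055 and 0.055 m and z of container in the frame of platform between -0.003 and 0.003 m and angle between container's own z axis and vertical below 0.05 rad and linear speed of container below 0.02 m/s and contact force between the fingers and container below 0.1 N and horizontal distance between lid and container above 0.08 m), for 0.2 s.
At the end, for the whole second after the job is handed in: Container upright on the platform (within 3 mm, 0.05 rad), all four bottom corners inside its 76 x 110 mm; lid in its mouth (origin 49 mm above the container's within 2 mm, centres within 8 mm, parallel within 0.15 rad, tilt under 0.04 rad); both at rest (x of corner0 in the frame of platform between -0.038 and 0.038 m and y of corner0 in the frame of platform between -0.055 and 0.055 m and x of corner1 in the frame of platform between -0.038 and 0.038 m and y of corner1 in the frame of platform between -0.055 and 0.055 m and x of corner2 in the frame of platform between -0.038 and 0.038 m and y of corner2 in the frame of platform between -0.055 and 0.055 m and x of corner3 in the frame of platform between -0.038 and 0.038 m and y of corner3 in the frame of platform between -0.055 and 0.055 m and z of container in the frame of platform between -0.003 and 0.003 m and angle between container's own z axis and vertical below 0.05 rad and z of lid in the frame of container between 0.047 and 0.051 m and horizontal distance between lid and container below 0.008 m and angle between the x axis of lid and the x axis of container, either way round below 0.15 rad and angle between lid's own z axis and vertical below 0.04 rad and linear speed of each of container, lid below 0.02 m/s); the robot touches nothing.
It fails at once if the bowl, jar or spoon is moved more than 20 mm (distance of any of bowl, jar, spoon from where it was at the start of the episode above 0.02 m).
It fails at once if the container is slammed on the scale (more than 60 N) (contact force between container and scale above 60 N).
It fails at once if the container is dropped onto the scale: let go more than 12 mm above the platform (z of container in the frame of platform above 0.012 m and horizontal distance between container and platform below 0.08 m and contact force between the fingers and container below 0.01 N).
It fails at once if the lid is dropped onto the container: let go more than 12 mm above its seat (z of lid in the frame of container above 0.061 m and horizontal distance between lid and container below 0.06 m and contact force between the fingers and lid below 0.01 N).
It also fails if it takes over 70 s, if anything falls off the work surface, if the arm or the gripper's body presses on something with over 40 N, if the wrist force passes 120 N, or if a joint passes its speed limit or range.

## Working session

There is one attempt and no reset: what is moved stays moved. The work goes in short steps, Python scripts to look and compute and a tool call to move; the robot and the scene stay as the last step left them, time stands still between calls to the robot, and variables do not carry over. Pictures are saved under pics/ and viewed, and the job is handed in when it is done.

Besides the shell and the picture viewer there is one more tool, called by a JSON object that holds its "api" and its "payload". apply_moves: Moves the arm, as the interface text tells. Its arguments: {"type":"object","properties":{"moves":{"type":"array","items":{"type":"object","properties":{"twist":{"type":"array","items":{"type":"number"}},"dp":{"type":"array","items":{"type":"number"}},"fingers":{"type":"number"}}}},"newtons":{"type":"number"}},"required":["moves"]}

```bash
ls; mkdir -p pics; python3 - <<'E'
from rig import *
import cv2,numpy as np
print(observe()); print(grip_point_offset)
for n in ("scene","side","wrist"):
    p=camera_params(n); print(n,np.round(p["mtx"],1).tolist(),np.round(p["world_to_cam"],3).tolist())
    im,d=grab_frame(n); cv2.imwrite(f"pics/{n}0.png",im[:,:,::-1]); np.save(f"pics/{n}0.npy",d)
E
```

```text
pics
{'time': 0.0, 'q': array([-1.19036001e-01,  5.33851021e-02,  1.61429630e+00, -2.18789758e-05,
        1.47597231e+00, -1.18995414e-01]), 'qd': array([-9.34378377e-05, -8.98689998e-04,  1.99675059e-03,  1.12886430e-05,
        3.02047660e-06,  1.07876600e-04]), 'joint_efforts': array([ 2.70554956e-04, -3.93670499e+01, -3.70175600e+01, -1.62778279e-04,
        6.93513779e-03, -6.06393527e-06]), 'ee_pos': array([6.24382702e-01, 4.56142694e-05, 2.30044123e-01]), 'orientation': array([-8.03326807e-04,  7.07120015e-01,  7.07092796e-01, -6.45575323e-04]), 'force': array([-0.18188087,  0.7594356 ,  0.56140708]), 'ft_torque': array([-0.06515592, -0.01384843, -0.02697536]), 'width': 0.08574825261379489}
-0.0187
scene [[380.3, 0.0, 283.6], [0.0, 380.3, 213.9], [0.0, 0.0, 1.0]] [[-0.792, 0.61, -0.009, 0.414], [0.491, 0.628, -0.604, -0.277], [-0.363, -0.483, -0.797, 1.06], [0.0, 0.0, 0.0, 1.0]]
side [[394.5, 0.0, 277.7], [0.0, 394.5, 206.6], [0.0, 0.0, 1.0]] [[-0.902, -0.432, 0.011, 0.523], [-0.289, 0.585, -0.758, 0.165], [0.321, -0.686, -0.653, 0.852], [0.0, 0.0, 0.0, 1.0]]
wrist [[325.2, 0.0, 268.6], [0.0, 325.2, 208.4], [0.0, 0.0, 1.0]] [[1.0, 0.001, -0.002, -0.624], [0.001, -0.963, 0.269, -0.035], [-0.002, -0.269, -0.963, 0.378], [0.0, 0.0, 0.0, 1.0]]
```

View pics/scene0.png

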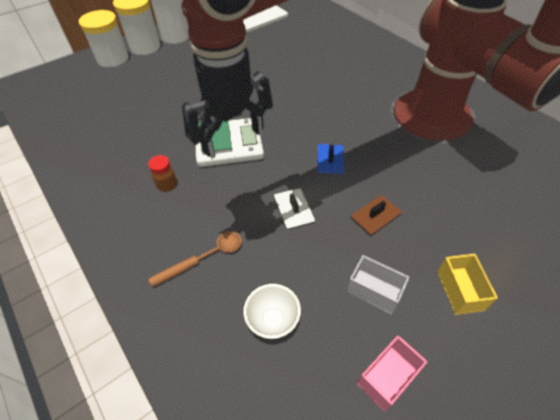

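View pics/side0.png

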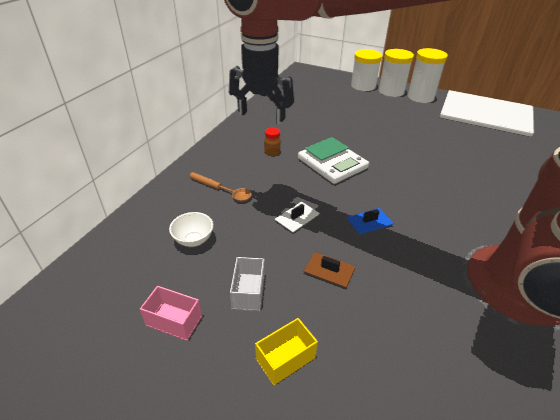

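View pics/wrist0.png

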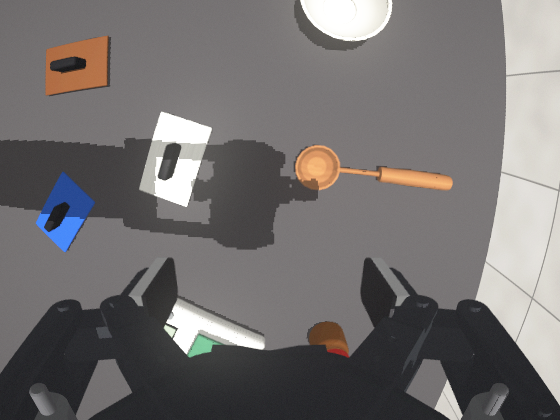

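The grey-steel open container is at scene (378,283) / side (248,283). Its look-alikes are yellow at scene (467,284) and pink at scene (392,372). The bare-metal lid is at scene (295,207) / side (297,215), with a blue lid at (331,158) and a brown one at (376,214). The grey pair fits the description because the other colours are ruled out. I'll confirm that in an enlarged crop.

```bash
cat > h.py <<'E'
import numpy as np,cv2
from rig import *
def ray(name,uv,P=None):
    P=P or camera_params(name); K=P["mtx"];W=P["world_to_cam"];uv=np.atleast_2d(np.asarray(uv,float))
    x=(uv[:,0]-K[0,2])/K[0,0];y=(uv[:,1]-K[1,2])/K[1,1]
    if name=="wrist":
        r=np.hypot(x,y)+1e-12; d=np.c_[np.sin(r)*x/r,np.sin(r)*y/r,np.cos(r)]
    else: d=np.c_[x,y,np.ones(len(x))]
    R=W[:3,:3]; return -R.T@W[:3,3], d@R/np.linalg.norm(d,axis=1)[:,None]
def onplane(name,uv,z,P=None):
    c,d=ray(name,uv,P); t=(z-c[2])/d[:,2]; return c+d*t[:,None]
def tri(obs):  # [(name,uv,P)]
    A=np.zeros((3,3));b=np.zeros(3);L=[]
    for n,uv,P in obs:
        c,d=ray(n,uv,P);d=d[0];M=np.eye(3)-np.outer(d,d);A+=M;b+=M@c;L.append((c,M))
    p=np.linalg.solve(A,b); return p,[np.linalg.norm(M@(p-c)) for c,M in L]
def proj(name,p,P=None):
    P=P or camera_params(name);K=P["mtx"];W=P["world_to_cam"];q=np.atleast_2d(p)@W[:3,:3].T+W[:3,3]
    if name=="wrist":
        r=np.hypot(q[:,0],q[:,1]);th=np.arctan2(r,q[:,2]);s=th/(r+1e-12);return np.c_[K[0,0]*q[:,0]*s+K[0,2],K[1,1]*q[:,1]*s+K[1,2]]
    return np.c_[K[0,0]*q[:,0]/q[:,2]+K[0,2],K[1,1]*q[:,1]/q[:,2]+K[1,2]]
E
python3 - <<'E'
import cv2,numpy as np
a=cv2.imread('pics/scene0.png');b=cv2.imread('pics/side0.png')
def c(im,x,y,w,h,s): return cv2.resize(im[y:y+h,x:x+w],(400,300),interpolation=cv2.INTER_CUBIC)
o=np.vstack([np.hstack([c(a,338,248,80,60,5),c(b,208,248,80,60,5)]),np.hstack([c(a,255,175,80,60,5),c(b,257,185,80,60,5)])])
cv2.imwrite('pics/crop1.png',o)
cv2.imwrite('pics/crop2.png',np.hstack([c(a,180,100,100,75,4),c(b,285,125,100,75,4)]))
E
```

```text
(no output)
```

View pics/crop1.png

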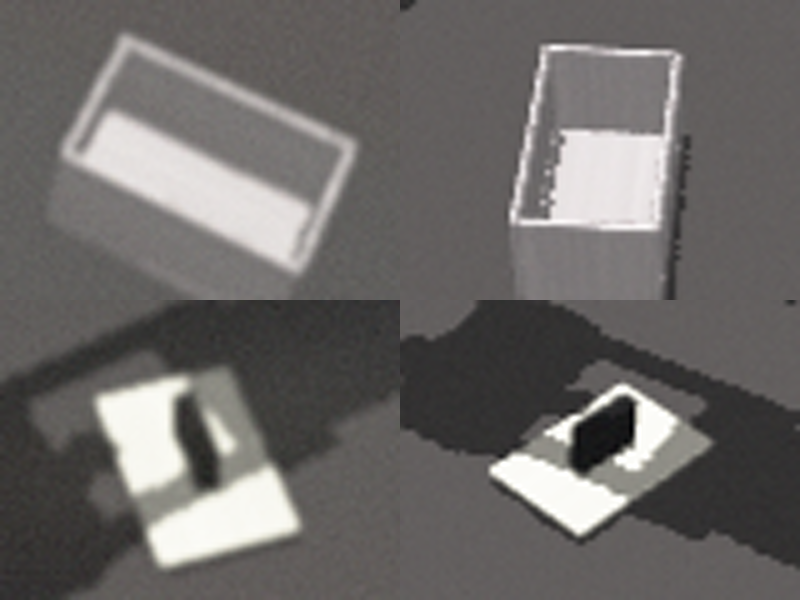

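View pics/crop2.png

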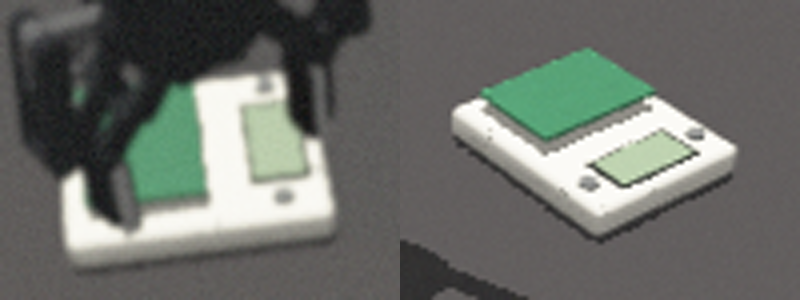

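The crops confirm a bare steel open box and a bare metal lid with a black grip, and the side view shows all of the scale. Next I'll triangulate the corners.

```bash
python3 - <<'E'
from h import *
np.set_printoptions(precision=4,suppress=True)
def cr(p,x,y,s): return np.array(p,float)/s+[x,y]-0.5+0.5/s
def rep(nm,A,B,z):
    a=onplane("scene",A,z);b=onplane("side",B,z)
    print(nm);print(a[:,:2].tolist());print(b[:,:2].tolist())
    # match
    for i in range(len(A)):
        j=np.argmin(np.linalg.norm(b-a[i],axis=1)); p,r=tri([("scene",A[i],None),("side",B[j],None)]); print(i,j,p,r)
    for q in (a,b):
        e=np.roll(q,-1,0)-q; print(np.linalg.norm(e,axis=1)*1000, np.degrees(np.arctan2(e[:,1],e[:,0])), q.mean(0))
rep("cont",cr([(122,33),(357,146),(300,273),(63,152)],338,248,5),cr([(143,44),(282,52),(261,228),(112,220)],208,248,5),.055)
rep("lid",cr([(95,97),(235,68),(301,230),(160,270)],255,175,5),cr([(228,82),(314,140),(182,238),(90,170)],257,185,5),.010)
g=cr([(81,91),(190,47),(256,92),(147,138)],285,125,4)
q=onplane("side",g,.044);e=np.roll(q,-1,0)-q;print("plat",q,np.linalg.norm(e,axis=1)*1000, np.degrees(np.arctan2(e[:,1],e[:,0])), q.mean(0))
E
```

```text
cont
[[0.5044030519832587, 0.2219742653820318], [0.470692018649473, 0.3091394860523007], [0.5244682493958848, 0.3302011239762433], [0.5572124555813829, 0.24495707675941342]]
[[0.560433429801173, 0.2445705017313991], [0.5059981860265721, 0.22286390878528123], [0.47227218096004, 0.30652104637641203], [0.5255567708344411, 0.3283554035559358]]
0 1 [0.5054 0.223  0.0561] [np.float64(0.0006529059284386873), np.float64(0.0006529059284386564)]
1 2 [0.4716 0.3089 0.0573] [np.float64(0.0007735373912658433), np.float64(0.0007735373912659006)]
2 3 [0.525  0.33   0.0566] [np.float64(0.0005643792706122778), np.float64(0.0005643792706123093)]
3 0 [0.5589 0.2463 0.058 ] [np.float64(0.0004613311753247942), np.float64(0.000461331175324858)]
[93.457  57.7536 91.3167 57.5938] [ 111.1439   21.388   -68.9871 -156.4812] [0.5142 0.2766 0.055 ]
[58.6035 90.1996 57.5846 90.754 ] [-158.2599  111.9566   22.2823  -67.3998] [0.5161 0.2756 0.055 ]
lid
[[0.5260369013829329, -0.03384706845094432], [0.4639806328751511, -0.007752723427807862], [0.50049127151835, 0.08253753212814674], [0.562131460306003, 0.061465644819
[... 306 characters left out ...]
 0.0154] [np.float64(0.0006691690628860047), np.float64(0.0006691690628860336)]
2 2 [0.5001 0.0822 0.0092] [np.float64(4.127571213046228e-05), np.float64(4.127571213051109e-05)]
3 3 [0.5611 0.0598 0.0093] [np.float64(0.0011788938922708833), np.float64(0.001178893892270755)]
[ 67.3194  97.3928  65.1424 101.9183] [ 157.1935   67.9831  -18.8732 -110.7415] [0.5132 0.0256 0.01  ]
[ 61.6728  99.8292  65.4351 100.1551] [ 158.0737   71.5891  -21.5008 -110.5757] [0.5136 0.0239 0.01  ]
plat [[ 0.6009 -0.2295  0.044 ]
 [ 0.5496 -0.3259  0.044 ]
 [ 0.4836 -0.2865  0.044 ]
 [ 0.5347 -0.1929  0.044 ]] [109.231   76.8194 106.6457  75.6691] [-118.0511  149.1864   61.3744  -28.893 ] [ 0.5422 -0.2587  0.044 ]
```

The measurements agree with the text. The container rim is at about z 0.056 with sides of about 58 x 92, the lid plate is at about z 0.0095 with sides of about 64 x 98, and residuals are under 1.2 mm. One lid corner (1) read 15 mm high, because the shadow makes its edge dim. I'll move above the container now.

{"api": "apply_moves", "payload": {"moves": [{"dp": [34.5, -13.6, 4]}, {"dp": [34.5, -13.6, 4]}, {"dp": [34.5, -13.6, 4]}, {"dp": [34.5, -13.6, 4]}, {"dp": [34.5, -13.6, 4]}, {"dp": [34.5, -13.6, 4]}, {"dp": [34.5, -13.6, 4]}, {"dp": [34.5, -13.6, 4], "fingers": 100}], "newtons": 40}}

```text
invalid input
```

{"api": "apply_moves", "payload": {"moves": [{"twist": [0, 0, -5.4]}, {"twist": [0, 0, -5.4]}, {"twist": [0, 0, -5.4]}, {"twist": [0, 0, -5.5]}, {"dp": [0, 0, 0]}, {"dp": [0, 0, 0]}]}}

```text
invalid input
```

```bash
python3 - <<'E'
from h import *
s=observe();print(s["ee_pos"],s["orientation"],s["time"])
np.savez('pics/w1.npz',**{k:np.array(v) for k,v in camera_params("wrist").items() if k in("mtx","world_to_cam")})
for n in("scene","side","wrist"):
    im,d=grab_frame(n); cv2.imwrite(f"pics/{n}1.png",im[:,:,::-1])
E
```

```text
[6.24501737e-01 6.39235972e-05 2.30318351e-01] [-6.47272733e-04  7.07095220e-01  7.07117860e-01 -5.13266762e-04] 0.15
```

View pics/wrist1.png

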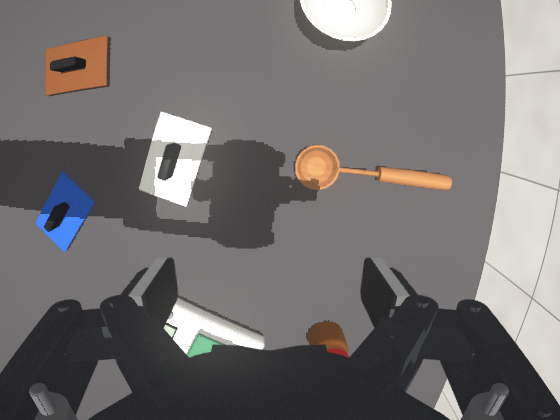

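View pics/scene1.png

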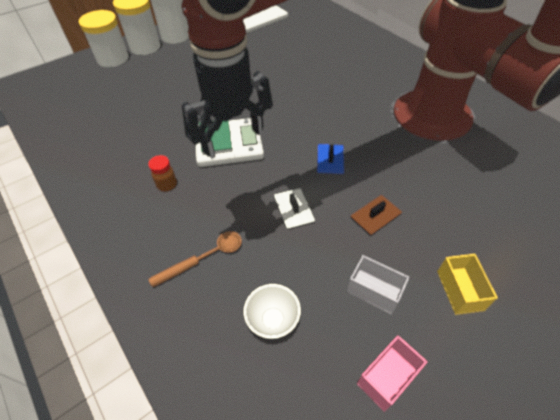

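The call was refused and the arm hasn't moved, so each row probably needs every key.

{"api": "apply_moves", "payload": {"moves": [{"twist": [0, 0, 0], "dp": [34.5, -13.6, 4], "fingers": 100}, {"twist": [0, 0, 0], "dp": [34.5, -13.6, 4], "fingers": 100}, {"twist": [0, 0, 0], "dp": [34.5, -13.6, 4], "fingers": 100}, {"twist": [0, 0, 0], "dp": [34.5, -13.6, 4], "fingers": 100}, {"twist": [0, 0, 0], "dp": [34.5, -13.6, 4], "fingers": 100}, {"twist": [0, 0, 0], "dp": [34.5, -13.6, 4], "fingers": 100}, {"twist": [0, 0, 0], "dp": [34.5, -13.6, 4], "fingers": 100}, {"twist": [0, 0, 0], "dp": [34.5, -13.6, 4], "fingers": 100}], "newtons": 40}}

```text
time: 0.97
ee_pos: [0.5152, 0.2776, 0.1992]
orientation: [0.0, 0.707, 0.707, 0.0]
force: [0.5, -0.8, -0.4]
width: 0.0855
```

{"api": "apply_moves", "payload": {"moves": [{"twist": [0, 0, -5.4], "dp": [0, 0, 0], "fingers": 100}, {"twist": [0, 0, -5.4], "dp": [0, 0, 0], "fingers": 100}, {"twist": [0, 0, -5.4], "dp": [0, 0, 0], "fingers": 100}, {"twist": [0, 0, -5.5], "dp": [0, 0, 0], "fingers": 100}, {"twist": [0, 0, 0], "dp": [0, 0, 0], "fingers": 100}, {"twist": [0, 0, 0], "dp": [0, 0, 0], "fingers": 100}]}}

```text
time: 1.47
ee_pos: [0.5161, 0.276, 0.1993]
orientation: [-0.0, 0.562, 0.827, -0.0]
force: [0.2, -0.4, 0.3]
width: 0.0856
```

```bash
python3 - <<'E'
from h import *
s=observe();print(s["ee_pos"],s["orientation"],s["time"],s["force"])
np.savez('pics/w1.npz',**{k:np.array(v) for k,v in camera_params("wrist").items() if k in("mtx","world_to_cam")})
for n in("wrist","scene","side"):
    im,d=grab_frame(n); cv2.imwrite(f"pics/{n}2.png",im[:,:,::-1])
E
```

```text
[0.51614683 0.27598475 0.19925187] [-1.91068000e-05  5.62354297e-01  8.26896391e-01 -4.55772041e-05] 1.4667 [ 0.15403623 -0.35476148  0.32651236]
```

View pics/wrist2.png

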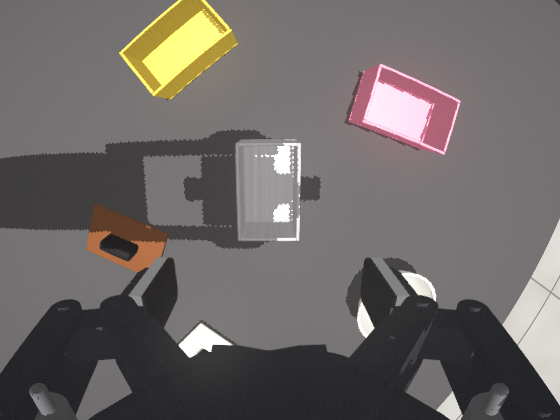

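View pics/scene2.png

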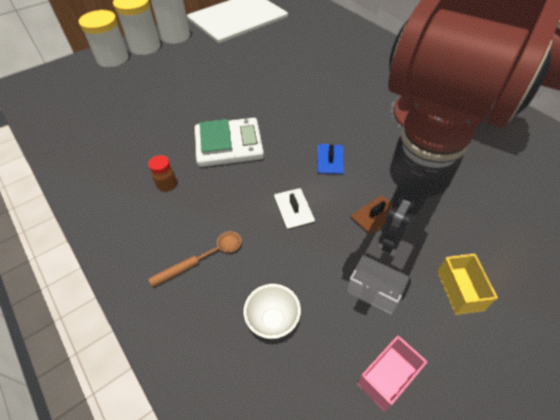

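The wrist view shows the steel container square to the jaws, with rim corners near (236,141), (301,140), (299,241) and (237,241). The bowl is off to the right and behind at (397,305), and the scale is now fully visible in the scene view at (228,140). Crops next.

```bash
python3 - <<'E'
import cv2,numpy as np
w=cv2.imread('pics/wrist2.png');a=cv2.imread('pics/scene2.png');b=cv2.imread('pics/side2.png')
def c(im,x,y,w,h): return cv2.resize(im[y:y+h,x:x+w],(400,300),interpolation=cv2.INTER_CUBIC)
o=np.vstack([np.hstack([c(w,188,130,160,120),c(a,185,105,100,75)]),np.hstack([c(a,255,175,80,60),c(b,257,185,80,60)])])
cv2.imwrite('pics/crop3.png',o)
E
```

```text
(no output)
```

View pics/crop3.png

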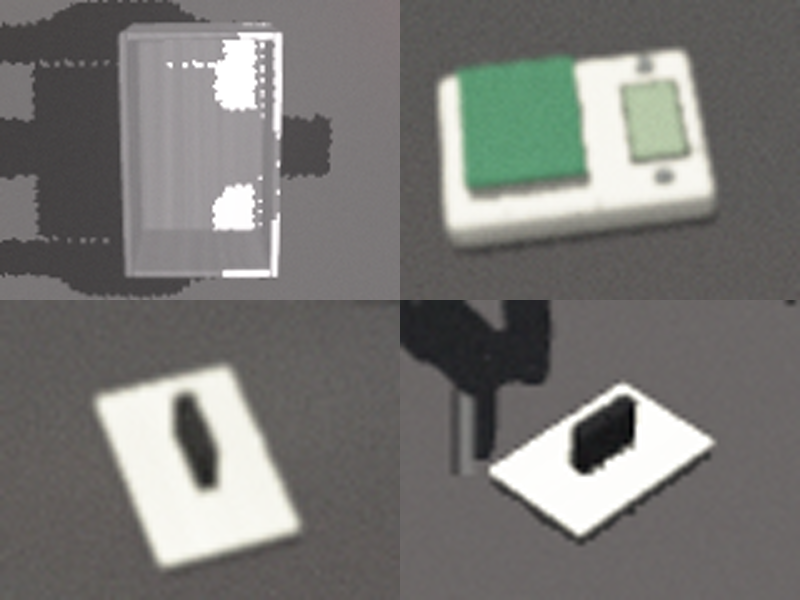

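```bash
python3 - <<'E'
from h import *
np.set_printoptions(precision=4,suppress=True)
def cr(p,x,y,s): return np.array(p,float)/s+[x,y]-0.5+0.5/s
P=dict(np.load('pics/w1.npz'))
def info(q):
    e=np.roll(q,-1,0)-q; print(np.linalg.norm(e,axis=1)*1000, np.degrees(np.arctan2(e[:,1],e[:,0])), q.mean(0))
W=cr([(120,33),(283,33),(278,275),(125,275)],188,130,2.5)
info(onplane("wrist",W,.055,P));print(onplane("wrist",W,.055,P))
# green masks
def quad(f,lo,hi,ro):
    im=cv2.imread(f);h=cv2.cvtColor(im,cv2.COLOR_BGR2HSV);m=cv2.inRange(h,lo,hi)
    z=np.zeros_like(m);x0,y0,x1,y1=ro;z[y0:y1,x0:x1]=m[y0:y1,x0:x1]
    c=max(cv2.findContours(z,cv2.RETR_EXTERNAL,cv2.CHAIN_APPROX_NONE)[0],key=cv2.contourArea)
    hull=cv2.convexHull(c)
    for eps in np.arange(1,8,.25):
        p=cv2.approxPolyDP(hull,eps,True)
        if len(p)==4: break
    return p[:,0].astype(float)
A=quad('pics/scene2.png',(60,90,50),(90,255,255),(190,100,240,160))
B=quad('pics/side2.png',(60,90,50),(90,255,255),(290,120,370,170))
A2=cr([(57,68),(178,57),(187,178),(70,186)],185,105,4)
B2=cr([(81,91),(190,47),(256,92),(147,138)],285,125,4)
print(A,A2,B,B2)
info(onplane("scene",A2,.044));info(onplane("side",B2,.044))
a=onplane("scene",A2,.044);b=onplane("side",B2,.044)
for i in range(4):
    j=np.argmin(np.linalg.norm(b-a[i],axis=1));print(i,j,*tri([("scene",A2[i],None),("side",B2[j],None)]))
# lid again
L1=cr([(95,97),(233,66),(301,230),(160,270)],255,175,5);L2=cr([(222,82),(314,140),(182,239),(89,170)],257,185,5)
a=onplane("scene",L1,.010);b=onplane("side",L2,.010);info(a);info(b)
for i in range(4):
    j=np.argmin(np.linalg.norm(b-a[i],axis=1));print(i,j,*tri([("scene",L1[i],None),("side",L2[j],None)]))
print("bowl rim,jar top",onplane("scene",[(272,308)],.045),onplane("side",[(192,228)],.045),onplane("scene",[(161,163)],.075),onplane("side",[(272,133)],.075))
E
```

```text
[57.3417 90.5334 57.8532 90.5501] [  21.5954  -68.2497 -158.3881  111.4266] [0.5151 0.2786 0.055 ]
[[0.4718 0.3102 0.055 ]
 [0.5251 0.3313 0.055 ]
 [0.5587 0.2472 0.055 ]
 [0.5049 0.2259 0.055 ]]
[[226. 120.]
 [230. 147.]
 [203. 150.]
 [200. 123.]] [[198.875 121.625]
 [229.125 118.875]
 [231.375 149.125]
 [202.125 151.125]] [[347. 147.]
 [322. 159.]
 [305. 148.]
 [331. 137.]] [[304.875 147.375]
 [332.125 136.375]
 [348.625 147.625]
 [321.375 159.125]]
[ 78.0831 114.5097  70.358  111.9372] [ 149.8522   60.08    -32.4899 -115.9267] [ 0.5413 -0.2559  0.044 ]
[109.231   76.8194 106.6457  75.6691] [-118.0511  149.1864   61.3744  -28.893 ] [ 0.5422 -0.2587  0.044 ]
0 1 [ 0.549  -0.3241  0.0451] [np.float64(2.5807823731871107e-05), np.float64(2.5807823731859496e-05)]
1 2 [ 0.4826 -0.283   0.0465] [np.float64(0.00026965580442970486), np.float64(0.0002696558044297554)]
2 3 [ 0.5355 -0.1921  0.0419] [np.float64(0.002307400340217884), np.float64(0.002307400340217755)]
3 0 [ 0.5985 -0.2218  0.0481] [np.float64(0.0009093209726465597), np.float64(0.0009093209726465427)]
[ 66.783   98.8329  65.1424 101.9183] [ 158.4215   68.2914  -18.8732 -110.7415] [0.5131 0.0252 0.01  ]
[ 63.823  100.3374  66.2594  98.2284] [ 160.191    71.8527  -21.5976 -109.5142] [0.5143 0.0244 0.01  ]
0 0 [ 0.5274 -0.0318  0.0121] [np.float64(0.0005390922847414696), np.float64(0.0005390922847416757)]
1 1 [ 0.4667 -0.0062  0.0149] [np.float64(0.00013584697175964453), np.float64(0.00013584697175954643)]
2 2 [0.5    0.0821 0.0087] [np.float64(0.0002256006685755309), np.float64(0.00022560066857549172)]
3 3 [0.5614 0.0602 0.0097] [np.float64(0.001016861813389738), np.float64(0.0010168618133898294)]
bowl rim,jar top [[0.7025 0.2001 0.045 ]] [[0.7004 0.2061 0.045 ]] [[ 0.7015 -0.2165  0.075 ]] [[ 0.7018 -0.2129  0.075 ]]
```

The wrist view gives the container at (0.515,0.279) with yaw 21.6°, within 2.5 mm of the fixed cameras. Rim, platform (~0.045) and plate heights all check out. Descending now.

{"api": "apply_moves", "payload": {"moves": [{"twist": [0, 0, 0], "dp": [1.5, 0, 35], "fingers": 100}, {"twist": [0, 0, 0], "dp": [0, 0, 35], "fingers": 100}, {"twist": [0, 0, 0], "dp": [0, 0, 35], "fingers": 100}, {"twist": [0, 0, 0], "dp": [0, 0, 30], "fingers": 100}, {"twist": [0, 0, 0], "dp": [0, 0, 25], "fingers": 100}, {"twist": [0, 0, 0], "dp": [0, 0, 15], "fingers": 100}, {"twist": [0, 0, 0], "dp": [0, 0, 10], "fingers": 100}, {"twist": [0, 0, 0], "dp": [0, 0, 0], "fingers": 100}]}}

```text
time: 2.28
ee_pos: [0.5139, 0.2766, 0.0117]
orientation: [-0.001, 0.562, 0.827, -0.002]
force: [-0.0, 0.5, 0.1]
width: 0.0854
```

{"api": "apply_moves", "payload": {"moves": [{"twist": [0, 0, 0], "dp": [0, 0, 0], "fingers": 20}, {"twist": [0, 0, 0], "dp": [0, 0, 0], "fingers": 20}, {"twist": [0, 0, 0], "dp": [0, 0, 0], "fingers": 20}, {"twist": [0, 0, 0], "dp": [0, 0, 0], "fingers": 20}, {"twist": [0, 0, 0], "dp": [0, 0, 0], "fingers": 20}, {"twist": [0, 0, 0], "dp": [0, 0, 0], "fingers": 20}, {"twist": [0, 0, 0], "dp": [0, 0, 0], "fingers": 20}, {"twist": [0, 0, 0], "dp": [0, 0, 0], "fingers": 20}], "newtons": 40}}

```text
time: 2.95
ee_pos: [0.517, 0.2779, 0.0164]
orientation: [0.001, 0.561, 0.828, 0.001]
force: [-0.8, -1.7, 5.4]
width: 0.0573
```

The grip closed at 57.3 mm, as expected for 58. I'll lift and check.

{"api": "apply_moves", "payload": {"moves": [{"twist": [0, 0, 0], "dp": [0, 0, -5], "fingers": 20}, {"twist": [0, 0, 0], "dp": [0, 0, -15], "fingers": 20}, {"twist": [0, 0, 0], "dp": [0, 0, -30], "fingers": 20}, {"twist": [0, 0, 0], "dp": [0, 0, -30], "fingers": 20}, {"twist": [0, 0, 0], "dp": [0, 0, -30], "fingers": 20}, {"twist": [0, 0, 0], "dp": [0, 0, -15], "fingers": 20}, {"twist": [0, 0, 0], "dp": [0, 0, 0], "fingers": 20}, {"twist": [0, 0, 0], "dp": [0, 0, 0], "fingers": 20}]}}

```text
time: 3.62
ee_pos: [0.5157, 0.2774, 0.1395]
orientation: [0.0, 0.561, 0.828, 0.0]
force: [-0.3, -0.1, -4.4]
width: 0.0574
```

```bash
python3 - <<'E'
from h import *
s=observe();print(s["ee_pos"],s["orientation"],s["time"],s["force"])
np.savez('pics/w3.npz',**{k:np.array(v) for k,v in camera_params("wrist").items() if k in("mtx","world_to_cam")})
for n in("wrist","side"):
    im,d=grab_frame(n); cv2.imwrite(f"pics/{n}3.png",im[:,:,::-1])
E
```

```text
[0.51567313 0.27741509 0.13948713] [3.22518159e-04 5.61356084e-01 8.27574191e-01 4.49426026e-04] 3.6167 [-0.32728532 -0.14175504 -4.35572838]
```

View pics/wrist3.png

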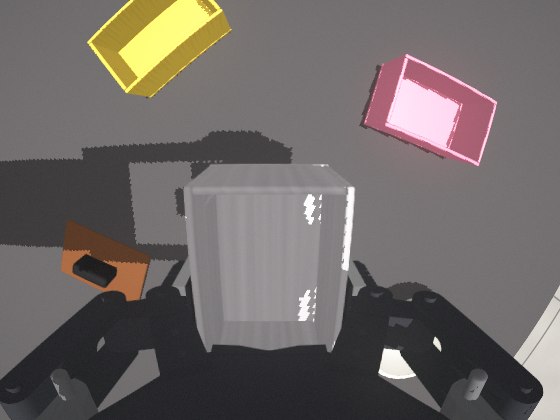

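View pics/side3.png

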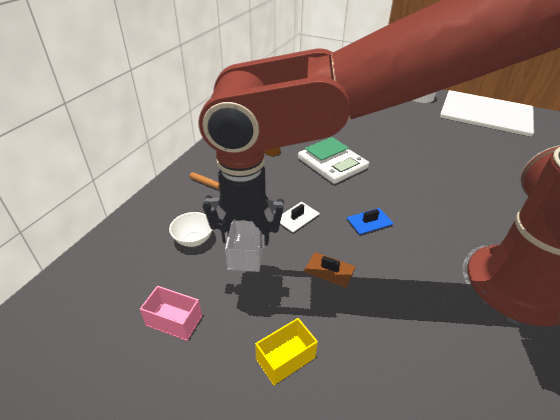

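The container is held level, weighing about 4.4 N. Its far rim runs from (187,188) to (353,188) in the wrist view. I'll work out where it sits in the tool frame.

```bash
python3 - <<'E'
from h import *
import cv2
np.set_printoptions(precision=4,suppress=True)
from scipy.spatial.transform import Rotation as R
P=dict(np.load('pics/w3.npz'))
w=cv2.imread('pics/wrist3.png'); cv2.imwrite('pics/crop4.png',cv2.resize(w[150:360,170:370],(800,600)[:1]+(600,) if 0 else (570,600),interpolation=cv2.INTER_CUBIC))
T=np.array([.51567,.27742,.13949]);q=[.00032,.56136,.82757,.00045];Rt=R.from_quat(q,scalar_first=True)
for z in(.173,.178,.183):
    p=onplane("wrist",[(187,187),(353,187),(212,350),(331,350)],z,P); print(z,Rt.inv().apply(p-T))
p=onplane("wrist",[(204,164),(330,164)],.123,P);print(Rt.inv().apply(p-T))
print("yaw of jaw axis",np.degrees(np.arctan2(*Rt.apply([0,1,0])[[1,0]])))
E
```

```text
0.173 [[ 0.0457 -0.028  -0.0335]
 [ 0.0457  0.0298 -0.0335]
 [-0.0254 -0.024  -0.0335]
 [-0.0256  0.0274 -0.0335]]
0.178 [[ 0.0467 -0.0267 -0.0385]
 [ 0.0468  0.0284 -0.0385]
 [-0.0211 -0.0229 -0.0385]
 [-0.0213  0.0261 -0.0385]]
0.183 [[ 0.0478 -0.0254 -0.0435]
 [ 0.0478  0.0271 -0.0435]
 [-0.0168 -0.0218 -0.0435]
 [-0.017   0.0249 -0.0435]]
[[ 0.0469 -0.0318  0.0165]
 [ 0.0469  0.0308  0.0165]]
yaw of jaw axis 21.700084030296182
```

View pics/crop4.png

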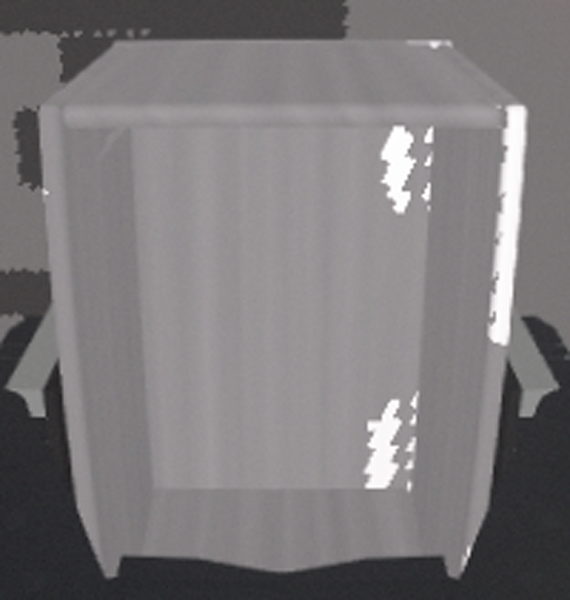

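In the tool frame the container centre is offset about (+0.7, +0.9) mm, so it's effectively at the TCP. I'll refine the platform pose from the green masks, unprojected at 44 mm.

```bash
python3 - <<'E'
from h import *
np.set_printoptions(precision=4,suppress=True)
for n,f,ro in(("scene",'pics/scene2.png',(190,100,240,160)),("side",'pics/side2.png',(290,120,370,170))):
    im=cv2.imread(f);x0,y0,x1,y1=ro;s=6
    c=cv2.resize(im[y0:y1,x0:x1],None,fx=s,fy=s,interpolation=cv2.INTER_CUBIC);h=cv2.cvtColor(c,cv2.COLOR_BGR2HSV)
    for vmin in(85,100,115):
        m=cv2.inRange(h,(60,110,vmin),(90,255,255))
        k=max(cv2.findContours(m,cv2.RETR_EXTERNAL,cv2.CHAIN_APPROX_NONE)[0],key=cv2.contourArea)[:,0]
        uv=k/s+[x0,y0]-.5+.5/s
        p=(onplane(n,uv,.044)[:,:2]*1000).astype(np.float32);r=cv2.minAreaRect(p);print(n,vmin,r)
E
```

```text
scene 85 ((528.8819580078125, -239.71905517578125), (1.908186912536621, 1.2437866926193237), 57.89542770385742)
scene 100 ((528.8819580078125, -239.71905517578125), (1.908186912536621, 1.2437866926193237), 57.89542770385742)
scene 115 ((528.8819580078125, -239.71905517578125), (1.908186912536621, 1.2437866926193237), 57.89542770385742)
side 85 ((542.4943237304688, -256.3565673828125), (109.66581726074219, 76.81341552734375), 62.188140869140625)
side 100 ((542.68994140625, -256.4182434082031), (109.62545776367188, 76.59363555908203), 62.30366134643555)
side 115 ((542.9820556640625, -256.71417236328125), (109.48837280273438, 75.61698150634766), 62.188140869140625)
```

Platform: side view (0.5427,-0.2566), 109.6 x 76.5 mm, long axis 62.2°; scene corners (0.5413,-0.2559). I'll take (0.542,-0.2565) with the jaw axis at -28.5°. Carrying over at 0.12 m.

{"api": "apply_moves", "payload": {"moves": [{"twist": [0, 0, 0], "dp": [-31.6, -10.8, 0], "fingers": 20}, {"twist": [0, 0, 0], "dp": [-31.6, -10.8, 0], "fingers": 20}, {"twist": [0, 0, 0], "dp": [-31.6, -10.8, 0], "fingers": 20}, {"twist": [0, 0, 0], "dp": [-31.6, -10.8, 0], "fingers": 20}, {"twist": [0, 0, 0], "dp": [-31.6, -10.8, 0], "fingers": 20}, {"twist": [0, 0, 0], "dp": [-31.6, -10.8, 0], "fingers": 20}, {"twist": [0, 0, 0], "dp": [-31.6, -10.8, 0], "fingers": 20}, {"twist": [0, 0, 0], "dp": [-31.6, -10.8, 0], "fingers": 20}]}}

```text
time: 4.38
ee_pos: [0.5269, 0.0092, 0.1364]
orientation: [-0.002, 0.561, 0.828, -0.001]
force: [0.5, 0.4, -2.7]
width: 0.0576
```

{"api": "apply_moves", "payload": {"moves": [{"twist": [0, 0, 0], "dp": [-31.6, -10.8, 0], "fingers": 20}, {"twist": [0, 0, 0], "dp": [-31.6, -10.8, 0], "fingers": 20}, {"twist": [0, 0, 0], "dp": [-31.6, -10.8, 0], "fingers": 20}, {"twist": [0, 0, 0], "dp": [-31.6, -10.8, 0], "fingers": 20}, {"twist": [0, 0, 0], "dp": [-31.6, -10.8, 0], "fingers": 20}, {"twist": [0, 0, 0], "dp": [-31.6, -10.8, 0], "fingers": 20}, {"twist": [0, 0, 0], "dp": [-31.6, -10.8, 0], "fingers": 20}, {"twist": [0, 0, 0], "dp": [-31.6, -10.8, 0], "fingers": 20}]}}

```text
time: 5.05
ee_pos: [0.5403, -0.2571, 0.1361]
orientation: [-0.002, 0.561, 0.827, -0.0]
force: [0.9, -0.2, -3.5]
width: 0.0574
```

{"api": "apply_moves", "payload": {"moves": [{"twist": [0, 0, 6.3], "dp": [0, 0, 0], "fingers": 20}, {"twist": [0, 0, 6.3], "dp": [0, 0, 0], "fingers": 20}, {"twist": [0, 0, 6.3], "dp": [0, 0, 0], "fingers": 20}, {"twist": [0, 0, 6.3], "dp": [0, 0, 0], "fingers": 20}, {"twist": [0, 0, 6.3], "dp": [0, 0, 0], "fingers": 20}, {"twist": [0, 0, 6.3], "dp": [0, 0, 0], "fingers": 20}, {"twist": [0, 0, 6.3], "dp": [0, 0, 0], "fingers": 20}, {"twist": [0, 0, 6.1], "dp": [0, 0, 0], "fingers": 20}]}}

```text
time: 5.72
ee_pos: [0.5405, -0.2554, 0.136]
orientation: [-0.002, 0.861, 0.509, -0.001]
force: [0.2, -0.3, -3.3]
width: 0.0575
```

{"api": "apply_moves", "payload": {"moves": [{"twist": [0, 0, 0], "dp": [0, 0, 0], "fingers": 20}, {"twist": [0, 0, 0], "dp": [0, 0, 0], "fingers": 20}, {"twist": [0, 0, 0], "dp": [0, 0, 0], "fingers": 20}]}}

```text
time: 5.97
ee_pos: [0.5413, -0.2558, 0.1377]
orientation: [-0.001, 0.859, 0.512, -0.001]
force: [-0.3, 0.7, -3.5]
width: 0.0577
```

```bash
python3 - <<'E'
from h import *
from scipy.spatial.transform import Rotation as R
s=observe();print(s["ee_pos"],s["orientation"],s["time"],s["force"],s["width"])
Rt=R.from_quat(s["orientation"],scalar_first=True);print("jaw yaw",np.degrees(np.arctan2(*Rt.apply([0,1,0])[[1,0]])),"z",Rt.apply([0,0,1]))
np.savez('pics/w4.npz',**{k:np.array(v) for k,v in camera_params("wrist").items() if k in("mtx","world_to_cam")})
for n in("wrist","side","scene"):
    im,d=grab_frame(n); cv2.imwrite(f"pics/{n}4.png",im[:,:,::-1])
E
```

```text
[ 0.54128449 -0.25583058  0.13768138] [-1.14903711e-03  8.58836256e-01  5.12248583e-01 -5.95252699e-04] 5.9667 [-0.25652122  0.70840851 -3.4860153 ] 0.057687601070810716
jaw yaw -28.372485035970698 z [-0.00219963  0.00136383 -0.99999665]
```

View pics/side4.png

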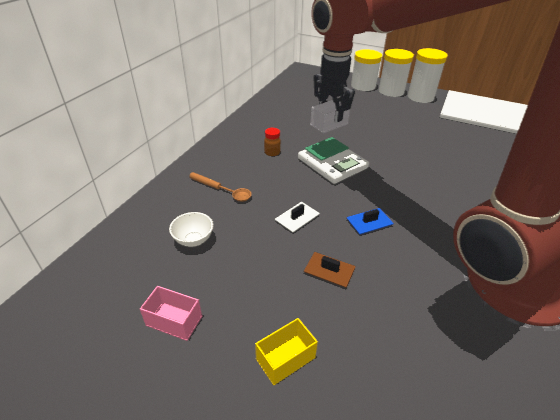

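View pics/wrist4.png

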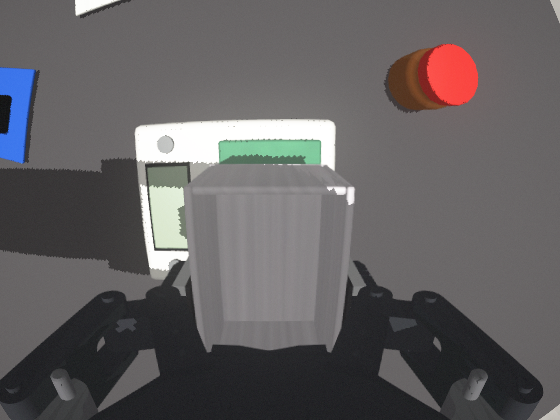

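Wrist view: the platform's far edge shows at (219,140)–(321,140) and is parallel to the container's far bottom edge at y≈164. I'll compare the two in the tool frame.

```bash
python3 - <<'E'
from h import *
from scipy.spatial.transform import Rotation as R
np.set_printoptions(precision=4,suppress=True)
P=dict(np.load('pics/w4.npz'))
T=np.array([.54128,-.25583,.13768]);Rt=R.from_quat([-.00115,.85884,.51225,-.0006],scalar_first=True)
print("plat",Rt.inv().apply(onplane("wrist",[(219,140),(321,140)],.044,P)-T))
print("cont bottom",Rt.inv().apply(onplane("wrist",[(209,165),(328,165)],.1215,P)-T))
print("rim",Rt.inv().apply(onplane("wrist",[(188,186),(354,186)],.1765,P)-T))
im=cv2.imread('pics/wrist4.png');cv2.imwrite('pics/crop5.png',cv2.resize(im[125:245,170:370],(800,480),interpolation=cv2.INTER_CUBIC))
E
```

```text
plat [[ 0.0542 -0.0359  0.0938]
 [ 0.0543  0.0382  0.0936]]
cont bottom [[ 0.0466 -0.0294  0.0163]
 [ 0.0466  0.0295  0.0161]]
rim [[ 0.0473 -0.0265 -0.0387]
 [ 0.0474  0.0284 -0.0389]]
```

View pics/crop5.png

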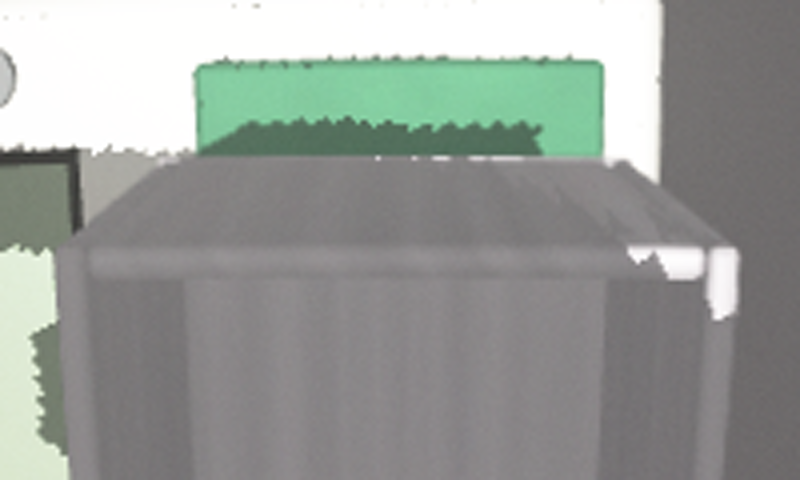

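Centring needs about -1 mm in tool x and +0.8 mm in tool y. The bottom should touch when the TCP reaches z≈0.060.

{"api": "apply_moves", "payload": {"moves": [{"twist": [0, 0, 0], "dp": [-1, 0.8, 10], "fingers": 20}, {"twist": [0, 0, 0], "dp": [0, 0, 15], "fingers": 20}, {"twist": [0, 0, 0], "dp": [0, 0, 15], "fingers": 20}, {"twist": [0, 0, 0], "dp": [0, 0, 15], "fingers": 20}, {"twist": [0, 0, 0], "dp": [0, 0, 8], "fingers": 20}, {"twist": [0, 0, 0], "dp": [0, 0, 4], "fingers": 20}, {"twist": [0, 0, 0], "dp": [0, 0, 0], "fingers": 20}, {"twist": [0, 0, 0], "dp": [0, 0, 0], "fingers": 20}]}}

```text
time: 6.78
ee_pos: [0.5425, -0.2577, 0.0726]
orientation: [0.0, 0.859, 0.511, 0.0]
force: [-0.0, -0.8, -3.1]
width: 0.0572
```

{"api": "apply_moves", "payload": {"moves": [{"twist": [0, 0, 0], "dp": [0, 0, 2], "fingers": 20}, {"twist": [0, 0, 0], "dp": [0, 0, 2], "fingers": 20}, {"twist": [0, 0, 0], "dp": [0, 0, 1], "fingers": 20}, {"twist": [0, 0, 0], "dp": [0, 0, 1], "fingers": 20}, {"twist": [0, 0, 0], "dp": [0, 0, 0], "fingers": 20}]}}

```text
time: 7.2
ee_pos: [0.5422, -0.2575, 0.0662]
orientation: [-0.0, 0.859, 0.511, -0.0]
force: [-0.1, -0.8, -3.3]
width: 0.0577
```

{"api": "apply_moves", "payload": {"moves": [{"twist": [0, 0, 0], "dp": [0, 0, 1], "fingers": 20}, {"twist": [0, 0, 0], "dp": [0, 0, 1], "fingers": 20}, {"twist": [0, 0, 0], "dp": [0, 0, 1], "fingers": 20}, {"twist": [0, 0, 0], "dp": [0, 0, 0], "fingers": 20}]}}

```text
time: 7.53
ee_pos: [0.5421, -0.2574, 0.063]
orientation: [-0.0, 0.859, 0.511, -0.0]
force: [-0.8, -0.3, -3.6]
width: 0.0573
```

```bash
python3 - <<'E'
from h import *
print(observe()["force"],observe()["ee_pos"])
im,d=grab_frame("side"); cv2.imwrite("pics/side5.png",im[:,:,::-1]);cv2.imwrite("pics/crop6.png",cv2.resize(im[100:190,280:400,::-1],(800,600),interpolation=cv2.INTER_CUBIC))
E
```

```text
[-0.80316454 -0.29094838 -3.63305458] [ 0.54206689 -0.25738603  0.06298125]
```

View pics/crop6.png

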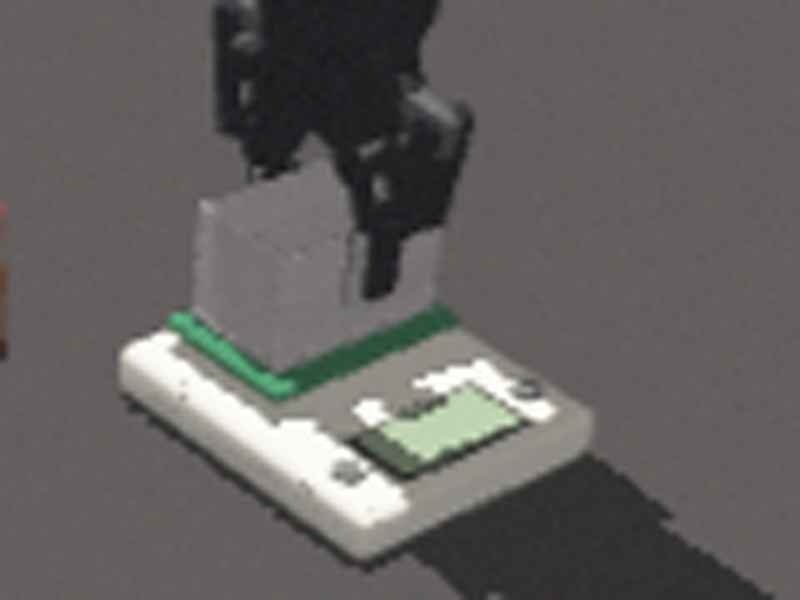

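The container is just above the platform and parallel to it, with even green margins. I'll go down 1 mm at a time until the load transfers.

{"api": "apply_moves", "payload": {"moves": [{"twist": [0, 0, 0], "dp": [0, 0, 1], "fingers": 20}, {"twist": [0, 0, 0], "dp": [0, 0, 0.7], "fingers": 20}, {"twist": [0, 0, 0], "dp": [0, 0, 0.7], "fingers": 20}, {"twist": [0, 0, 0], "dp": [0, 0, 0], "fingers": 20}]}}

```text
time: 7.92
ee_pos: [0.5421, -0.2575, 0.0607]
orientation: [-0.0, 0.859, 0.511, -0.0]
force: [0.7, 0.4, -3.7]
width: 0.0577
```

{"api": "apply_moves", "payload": {"moves": [{"twist": [0, 0, 0], "dp": [0, 0, 0.6], "fingers": 20}, {"twist": [0, 0, 0], "dp": [0, 0, 0.6], "fingers": 20}, {"twist": [0, 0, 0], "dp": [0, 0, 0], "fingers": 20}]}}

```text
time: 8.17
ee_pos: [0.5423, -0.2576, 0.0604]
orientation: [-0.0, 0.859, 0.511, -0.0]
force: [-3.4, 2.1, 2.3]
width: 0.0578
```

Contact is made: the force went from -3.7 to +2.3 N at TCP 0.0604, as predicted. Opening the fingers.

{"api": "apply_moves", "payload": {"moves": [{"twist": [0, 0, 0], "dp": [0, 0, 0], "fingers": 85}, {"twist": [0, 0, 0], "dp": [0, 0, 0], "fingers": 100}, {"twist": [0, 0, 0], "dp": [0, 0, 0], "fingers": 100}, {"twist": [0, 0, 0], "dp": [0, 0, 0], "fingers": 100}, {"twist": [0, 0, 0], "dp": [0, 0, 0], "fingers": 100}, {"twist": [0, 0, 0], "dp": [0, 0, 0], "fingers": 100}]}}

```text
time: 8.67
ee_pos: [0.5423, -0.2576, 0.0598]
orientation: [0.0, 0.859, 0.511, 0.0]
force: [1.0, 0.7, -0.1]
width: 0.0854
```

{"api": "apply_moves", "payload": {"moves": [{"twist": [0, 0, 0], "dp": [0, 0, -10], "fingers": 100}, {"twist": [0, 0, 0], "dp": [0, 0, -20], "fingers": 100}, {"twist": [0, 0, 0], "dp": [0, 0, -30], "fingers": 100}, {"twist": [0, 0, 0], "dp": [0, 0, -35], "fingers": 100}, {"twist": [0, 0, 0], "dp": [0, 0, -35], "fingers": 100}, {"twist": [0, 0, 0], "dp": [0, 0, -10], "fingers": 100}, {"twist": [0, 0, 0], "dp": [0, 0, 0], "fingers": 100}, {"twist": [0, 0, 0], "dp": [0, 0, 0], "fingers": 100}]}}

```text
time: 9.33
ee_pos: [0.5424, -0.2576, 0.2003]
orientation: [0.001, 0.859, 0.511, 0.0]
force: [0.1, -0.5, -0.7]
width: 0.0852
```

```bash
python3 - <<'E'
from h import *
s=observe();print(s["ee_pos"],s["orientation"],s["time"])
np.savez('pics/w6.npz',pos=s["ee_pos"],q=s["orientation"],**{k:np.array(v) for k,v in camera_params("wrist").items() if k in("mtx","world_to_cam")})
for n in("wrist","side"):
    im,d=grab_frame(n); cv2.imwrite(f"pics/{n}6.png",im[:,:,::-1])
    if n=="side": cv2.imwrite("pics/crop7.png",cv2.resize(im[100:190,280:400,::-1],(800,600),interpolation=cv2.INTER_CUBIC))
E
```

```text
[ 0.54240076 -0.25763487  0.20026998] [6.03124599e-04 8.59408345e-01 5.11289383e-01 3.16167549e-04] 9.3333
```

View pics/wrist6.png

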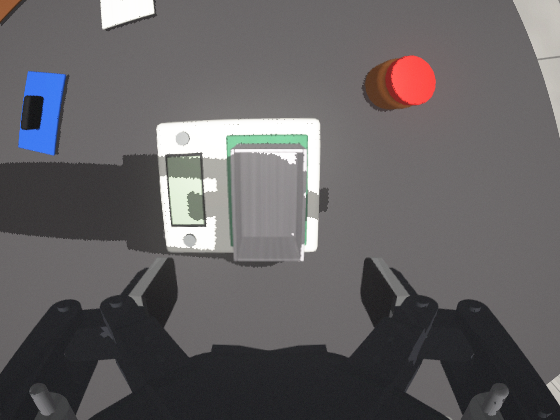

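View pics/crop7.png

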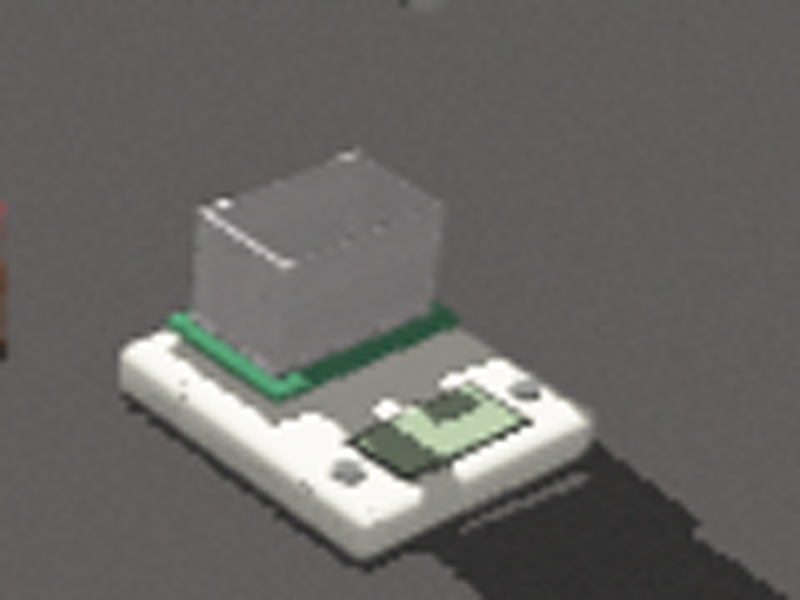

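The container stands on the platform, with green visible around the visible sides and nothing overhanging. I'll get the numbers from the wrist view: rim near (232,149)–(304,262), platform near (227,136)–(308,246).

```bash
python3 - <<'E'
import cv2
im=cv2.imread('pics/wrist6.png');cv2.imwrite('pics/crop8.png',cv2.resize(im[125:275,200:340],(560,600),interpolation=cv2.INTER_CUBIC))
E
```

```text
(no output)
```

View pics/crop8.png

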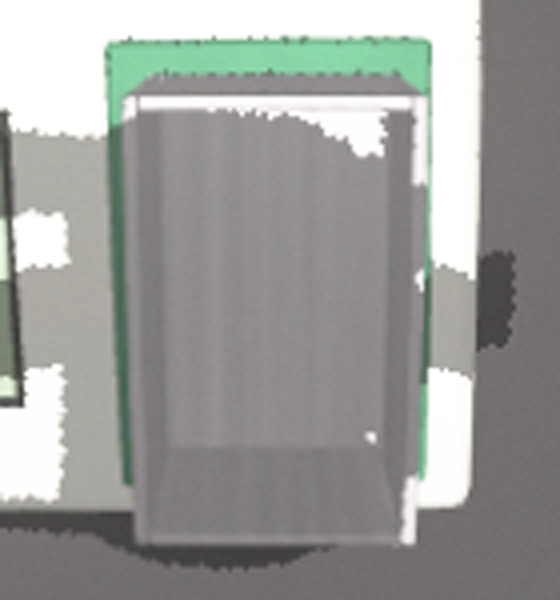

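```bash
python3 - <<'E'
from h import *
from scipy.spatial.transform import Rotation as R
np.set_printoptions(precision=4,suppress=True)
P=dict(np.load('pics/w6.npz'));T=P['pos'];Rt=R.from_quat(P['q'],scalar_first=True)
def cr(p,x,y,s): return np.array(p,float)/s+[x,y]-0.5+0.5/s
def info(uv,z):
    q=onplane("wrist",uv,z,P);e=np.roll(q,-1,0)-q
    print(z,Rt.inv().apply(q-T)[:,:2]*1000);print(np.linalg.norm(e,axis=1)*1000,np.degrees(np.arctan2(e[:,1],e[:,0])),q.mean(0))
info(cr([(125,97),(427,97),(415,543),(137,543)],200,125,4),.099)
info(cr([(107,42),(430,40)],200,125,4),.044)
info(cr([(158,75),(398,75)],200,125,4),.044)
for n,uv in (("scene",[(0,0)]),):pass
# lid grip top from crop3: scene panel (255,175,x5), side (257,185,x5): top outline
a=cr([(183,92)],255,175,5)
print(proj("scene",[[.5135,.0248,.038]]),proj("side",[[.5135,.0248,.038]]))
E
```

```text
0.099 [[ 46.8483 -28.1727]
 [ 46.8796  28.4658]
 [-43.9709  28.8371]
 [-43.9723 -28.4211]]
[56.6386 90.8513 57.2582 90.8209] [ -28.4688 -118.2663  151.5009   61.3428] [ 0.5434 -0.2565  0.099 ]
0.044 [[ 54.7396 -38.5323]
 [ 55.1822  35.3503]]
[73.884 73.884] [-28.1572 151.8428] [ 0.5674 -0.2087  0.044 ]
0.044 [[ 46.9388 -26.8733]
 [ 46.9818  28.0897]]
[54.9631 54.9631] [-28.4557 151.5443] [ 0.5655 -0.2168  0.044 ]
[[293.8284 199.1931]] [[297.8756 207.5661]]
```

Wrist check: container centre (0.543,-0.2565), within about 2 mm of the platform centre and parallel to within 0.5°. The margin was 9 mm. Now to the lid.

{"api": "apply_moves", "payload": {"moves": [{"twist": [0, 0, 0], "dp": [29.3, -20, 0], "fingers": 100}, {"twist": [0, 0, 0], "dp": [29.3, -20, 0], "fingers": 100}, {"twist": [0, 0, 0], "dp": [29.3, -20, 0], "fingers": 100}, {"twist": [0, 0, 0], "dp": [29.3, -20, 0], "fingers": 100}, {"twist": [0, 0, 0], "dp": [29.3, -20, 0], "fingers": 100}, {"twist": [0, 0, 0], "dp": [29.3, -20, 0], "fingers": 100}, {"twist": [0, 0, 0], "dp": [29.3, -20, 0], "fingers": 100}, {"twist": [0, 0, 0], "dp": [29.3, -20, 0], "fingers": 100}]}}

```text
time: 10.1
ee_pos: [0.5116, 0.0265, 0.1968]
orientation: [-0.001, 0.859, 0.511, -0.002]
force: [1.0, -0.2, 0.4]
width: 0.0853
```

{"api": "apply_moves", "payload": {"moves": [{"twist": [0, 0, -4.2], "dp": [0, 0, 0], "fingers": 100}, {"twist": [0, 0, -4.2], "dp": [0, 0, 0], "fingers": 100}, {"twist": [0, 0, 0], "dp": [0, 0, 30], "fingers": 100}, {"twist": [0, 0, 0], "dp": [0, 0, 15], "fingers": 100}, {"twist": [0, 0, 0], "dp": [0, 0, 0], "fingers": 100}, {"twist": [0, 0, 0], "dp": [0, 0, 0], "fingers": 100}]}}

```text
time: 10.6
ee_pos: [0.5115, 0.025, 0.1518]
orientation: [-0.002, 0.82, 0.573, -0.002]
force: [-0.2, -0.1, 0.2]
width: 0.0852
```

```bash
python3 - <<'E'
from h import *
s=observe();print(s["ee_pos"],s["orientation"],s["time"])
np.savez('pics/w7.npz',pos=s["ee_pos"],q=s["orientation"],**{k:np.array(v) for k,v in camera_params("wrist").items() if k in("mtx","world_to_cam")})
im,d=grab_frame("wrist"); cv2.imwrite("pics/wrist7.png",im[:,:,::-1])
c=np.hstack([cv2.resize(im[:,:,::-1],(0,0),fx=.7,fy=.7)]);cv2.imwrite("pics/crop9.png",cv2.resize(im[120:270,180:360,::-1],(720,600),interpolation=cv2.INTER_CUBIC))
E
```

```text
[0.51154682 0.02500737 0.15175509] [-0.00193927  0.81964362  0.57286597 -0.00227025] 10.6
```

View pics/wrist7.png

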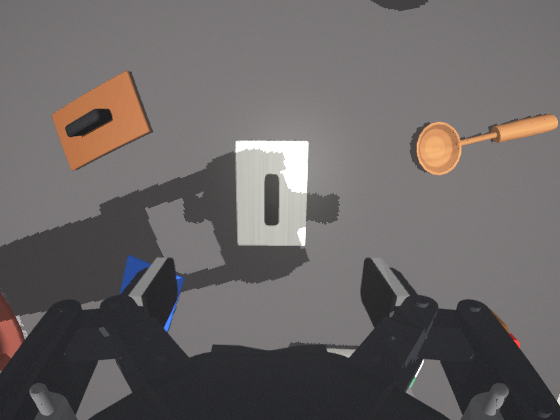

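View pics/crop9.png

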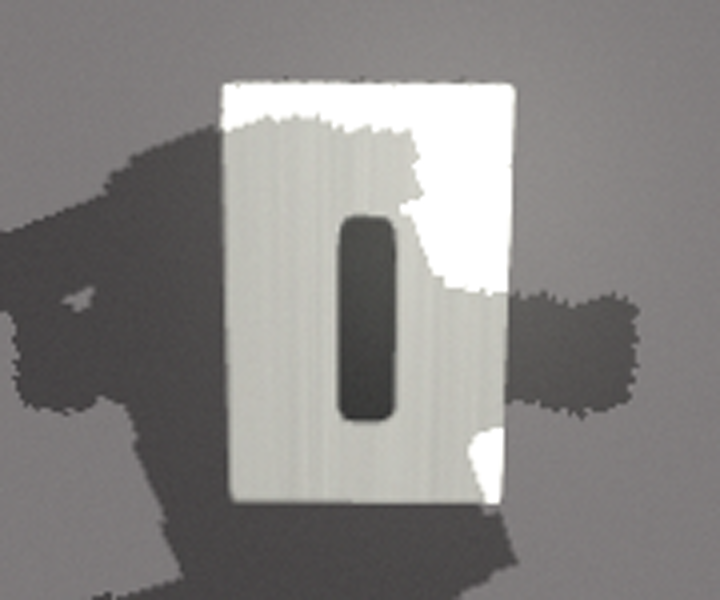

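The bare metal lid is square in the wrist view. Its plate corners are at about (235,141), (308,141), (305,246) and (238,246), and the black grip runs x 264–279 by y 173–225. Measuring it.

```bash
python3 - <<'E'
from h import *
from scipy.spatial.transform import Rotation as R
np.set_printoptions(precision=4,suppress=True)
P=dict(np.load('pics/w7.npz'));T=P['pos'];Rt=R.from_quat(P['q'],scalar_first=True)
def cr(p,x,y,s): return np.array(p,float)/s+[x,y]-0.5+0.5/s
def info(uv,z):
    q=onplane("wrist",uv,z,P);e=np.roll(q,-1,0)-q
    print(z,Rt.inv().apply(q-T)[:,:2]*1000);print(np.linalg.norm(e,axis=1)*1000,np.degrees(np.arctan2(e[:,1],e[:,0])),q.mean(0))
info(cr([(222,83),(515,83),(502,503),(231,502)],180,120,4),.010)
info(cr([(339,216),(396,216),(396,420),(341,420)],180,120,4),.036)
print("jaw yaw",np.degrees(np.arctan2(*Rt.apply([0,1,0])[[1,0]])),Rt.apply([0,0,1]))
E
```

```text
0.01 [[ 50.635  -28.9946]
 [ 50.7857  34.8291]
 [-47.0429  34.7042]
 [-46.9362 -29.2325]]
[63.825  97.8288 63.9379 97.5716] [ -19.9635 -110.1724  159.8056   69.7611] [0.514  0.0259 0.01  ]
0.036 [[ 25.3786  -3.2006]
 [ 25.4044   8.2299]
 [-17.6577   8.5929]
 [-17.6834  -2.8973]]
[11.4307 43.0637 11.4904 43.0631] [ -19.9698 -109.6163  160.0292   70.3044] [0.5147 0.0278 0.036 ]
jaw yaw -20.09924933103775 [-0.0059  0.0006 -1.    ]
```

The lid centre is at (+1.9, +2.8) mm in the tool frame with yaw matched to about 0.1°, and plate size 64 x 97.7 checks. I'll descend so the tips stop about 5 mm above the plate (TCP 0.015).

{"api": "apply_moves", "payload": {"moves": [{"twist": [0, 0, 0], "dp": [1.9, 2.8, 30], "fingers": 100}, {"twist": [0, 0, 0], "dp": [0, 0, 30], "fingers": 100}, {"twist": [0, 0, 0], "dp": [0, 0, 25], "fingers": 100}, {"twist": [0, 0, 0], "dp": [0, 0, 20], "fingers": 100}, {"twist": [0, 0, 0], "dp": [0, 0, 15], "fingers": 100}, {"twist": [0, 0, 0], "dp": [0, 0, 10], "fingers": 100}, {"twist": [0, 0, 0], "dp": [0, 0, 0], "fingers": 100}, {"twist": [0, 0, 0], "dp": [0, 0, 0], "fingers": 100}]}}

```text
time: 11.32
ee_pos: [0.5173, 0.0255, 0.0254]
orientation: [0.0, 0.82, 0.573, 0.0]
force: [-0.2, -0.9, 0.9]
width: 0.0854
```

The TCP came out about 2.5 mm too far along the jaw axis, so I'll correct that while going the last 10 mm.

{"api": "apply_moves", "payload": {"moves": [{"twist": [0, 0, 0], "dp": [0, -2.5, 0], "fingers": 100}, {"twist": [0, 0, 0], "dp": [0, 0, 5], "fingers": 100}, {"twist": [0, 0, 0], "dp": [0, 0, 5], "fingers": 100}, {"twist": [0, 0, 0], "dp": [0, 0, 0], "fingers": 100}, {"twist": [0, 0, 0], "dp": [0, 0, 0], "fingers": 100}]}}

```text
time: 11.73
ee_pos: [0.5141, 0.0265, 0.0145]
orientation: [-0.0, 0.82, 0.573, -0.0]
force: [0.2, 1.0, 0.0]
width: 0.0854
```

{"api": "apply_moves", "payload": {"moves": [{"twist": [0, 0, 0], "dp": [0, 0, 0], "fingers": 30}, {"twist": [0, 0, 0], "dp": [0, 0, 0], "fingers": 5}, {"twist": [0, 0, 0], "dp": [0, 0, 0], "fingers": 5}, {"twist": [0, 0, 0], "dp": [0, 0, 0], "fingers": 5}, {"twist": [0, 0, 0], "dp": [0, 0, 0], "fingers": 5}, {"twist": [0, 0, 0], "dp": [0, 0, 0], "fingers": 5}, {"twist": [0, 0, 0], "dp": [0, 0, 0], "fingers": 5}, {"twist": [0, 0, 0], "dp": [0, 0, 0], "fingers": 5}], "newtons": 50}}

```text
time: 12.4
ee_pos: [0.5147, 0.0264, 0.0149]
orientation: [0.0, 0.82, 0.573, 0.0]
force: [0.4, 0.8, 1.6]
width: 0.0109
```

{"api": "apply_moves", "payload": {"moves": [{"twist": [0, 0, 0], "dp": [0, 0, 0], "fingers": 5}, {"twist": [0, 0, 0], "dp": [0, 0, 0], "fingers": 5}, {"twist": [0, 0, 0], "dp": [0, 0, 0], "fingers": 5}]}}

```text
time: 12.65
ee_pos: [0.5147, 0.0265, 0.0149]
orientation: [0.0, 0.82, 0.573, 0.0]
force: [0.6, -0.4, 1.7]
width: 0.0108
```

The grip closed at 10.8 mm on the 12 mm grip. The container grip had also read about 0.7 mm low. I'll lift and look.

{"api": "apply_moves", "payload": {"moves": [{"twist": [0, 0, 0], "dp": [0, 0, -5], "fingers": 5}, {"twist": [0, 0, 0], "dp": [0, 0, -15], "fingers": 5}, {"twist": [0, 0, 0], "dp": [0, 0, -30], "fingers": 5}, {"twist": [0, 0, 0], "dp": [0, 0, -35], "fingers": 5}, {"twist": [0, 0, 0], "dp": [0, 0, -35], "fingers": 5}, {"twist": [0, 0, 0], "dp": [0, 0, -35], "fingers": 5}, {"twist": [0, 0, 0], "dp": [0, 0, -15], "fingers": 5}, {"twist": [0, 0, 0], "dp": [0, 0, 0], "fingers": 5}]}}

```text
time: 13.32
ee_pos: [0.5171, 0.0263, 0.1904]
orientation: [0.003, 0.82, 0.573, 0.004]
force: [1.0, 0.4, -0.7]
width: 0.0113
```

{"api": "apply_moves", "payload": {"moves": [{"twist": [0, 0, 0], "dp": [0, 0, 0], "fingers": 5}, {"twist": [0, 0, 0], "dp": [0, 0, 0], "fingers": 5}]}}

```text
time: 13.48
ee_pos: [0.5131, 0.0266, 0.1826]
orientation: [-0.001, 0.82, 0.573, -0.001]
force: [-0.1, 0.9, -1.3]
width: 0.0107
```

```bash
python3 - <<'E'
from h import *
s=observe();print(s["ee_pos"],s["orientation"],s["time"],s["force"])
np.savez('pics/w8.npz',pos=s["ee_pos"],q=s["orientation"],**{k:np.array(v) for k,v in camera_params("wrist").items() if k in("mtx","world_to_cam")})
for n in("wrist","side"):
    im,d=grab_frame(n); cv2.imwrite(f"pics/{n}8.png",im[:,:,::-1])
    if n=="side": cv2.imwrite("pics/crop10.png",cv2.resize(im[80:260,220:400,::-1],(600,600),interpolation=cv2.INTER_CUBIC))
E
```

```text
[0.51314548 0.02662693 0.18263056] [-0.00112727  0.81964482  0.57286939 -0.00132609] 13.4833 [-0.149214    0.93775639 -1.29826078]
```

View pics/wrist8.png

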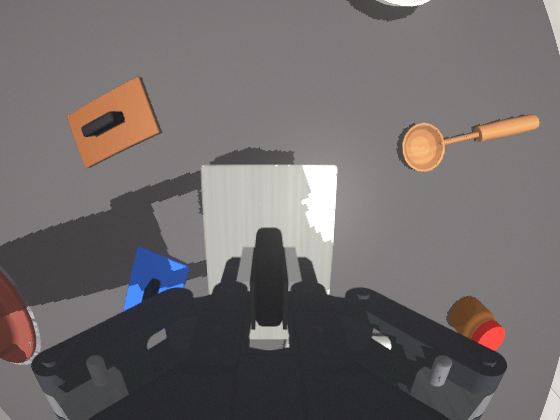

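View pics/crop10.png

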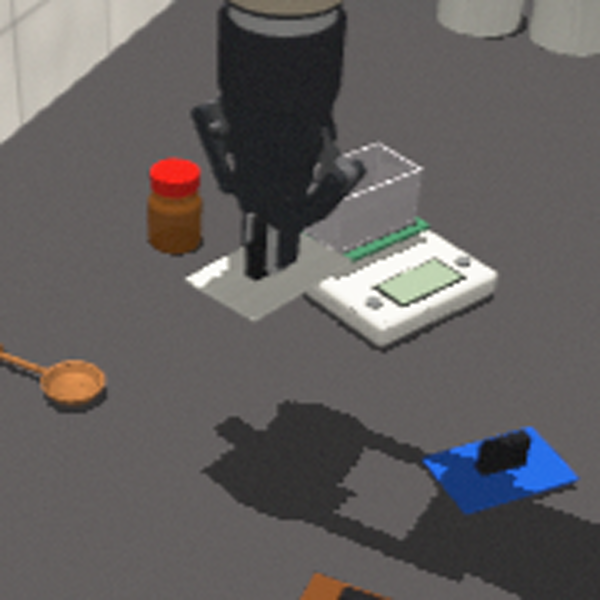

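The lid is held and level, with its far plate edge at (202,166)–(337,166). I'll measure its offset in the hand and any tilt.

```bash
python3 - <<'E'
from h import *
from scipy.spatial.transform import Rotation as R
np.set_printoptions(precision=4,suppress=True)
P=dict(np.load('pics/w8.npz'));T=P['pos'];Rt=R.from_quat(P['q'],scalar_first=True)
im=cv2.imread('pics/wrist8.png');cv2.imwrite('pics/crop11.png',cv2.resize(im[150:300,190:350],(640,600),interpolation=cv2.INTER_CUBIC))
q=onplane("wrist",[(202,165.5),(337,165.5),(332,290),(207,290)],T[2]-.005,P);print((Rt.inv().apply(q-T))*1000)
print("yaw",np.degrees(np.arctan2(*Rt.apply([0,1,0])[[1,0]])),Rt.apply([0,0,1]))
E
```

```text
[[ 47.9105 -30.559    5.0607]
 [ 47.993   31.7722   4.8507]
 [-16.9623  33.4468   4.9024]
 [-17.0917 -32.0453   5.123 ]]
yaw -20.0988430922933 [-0.0035  0.0003 -1.    ]
```

View pics/crop11.png

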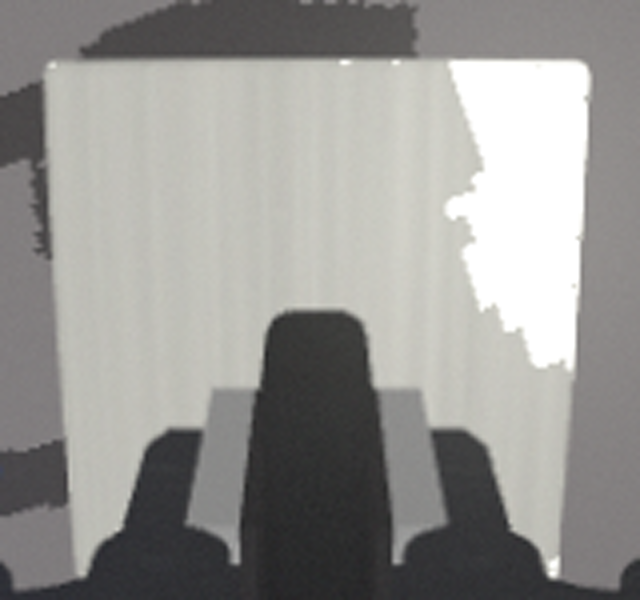

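The lid centre is within about 1 mm of the TCP. Carrying it over the container at TCP target (0.5434,-0.256) with jaw axis -28.4°.

{"api": "apply_moves", "payload": {"moves": [{"twist": [0, 0, 0], "dp": [-31.9, 15.5, 0], "fingers": 5}, {"twist": [0, 0, 0], "dp": [-31.9, 15.5, 0], "fingers": 5}, {"twist": [0, 0, 0], "dp": [-31.9, 15.5, 0], "fingers": 5}, {"twist": [0, 0, 0], "dp": [-31.9, 15.5, 0], "fingers": 5}, {"twist": [0, 0, 0], "dp": [-31.9, 15.5, 0], "fingers": 5}, {"twist": [0, 0, 0], "dp": [-31.9, 15.5, 0], "fingers": 5}, {"twist": [0, 0, 0], "dp": [-31.9, 15.5, 0], "fingers": 5}, {"twist": [0, 0, 0], "dp": [-31.9, 15.5, 0], "fingers": 5}]}}

```text
time: 14.25
ee_pos: [0.5421, -0.257, 0.1823]
orientation: [-0.002, 0.82, 0.573, -0.001]
force: [0.6, 0.1, -0.7]
width: 0.0107
```

{"api": "apply_moves", "payload": {"moves": [{"twist": [0, 0, 4.2], "dp": [0, 0, 0], "fingers": 5}, {"twist": [0, 0, 4.1], "dp": [0, 0, 0], "fingers": 5}, {"twist": [0, 0, 0], "dp": [0, 0, 0], "fingers": 5}, {"twist": [0, 0, 0], "dp": [0, 0, 0], "fingers": 5}, {"twist": [0, 0, 0], "dp": [0, 0, 0], "fingers": 5}, {"twist": [0, 0, 0], "dp": [0, 0, 0], "fingers": 5}]}}

```text
time: 14.75
ee_pos: [0.543, -0.2552, 0.1841]
orientation: [-0.0, 0.859, 0.513, -0.0]
force: [-1.0, -0.2, -1.2]
width: 0.0115
```

```bash
cat > look.py <<'E'
from h import *
import sys
from scipy.spatial.transform import Rotation as R
np.set_printoptions(precision=4,suppress=True)
k=sys.argv[1]
s=observe();Rt=R.from_quat(s["orientation"],scalar_first=True);T=s["ee_pos"]
print(T,"yaw",np.degrees(np.arctan2(*Rt.apply([0,1,0])[[1,0]])),Rt.apply([0,0,1]),s["time"],s["force"])
P=camera_params("wrist");np.savez(f'pics/w{k}.npz',pos=T,q=s["orientation"],mtx=P["mtx"],world_to_cam=P["world_to_cam"])
for n in("wrist","side","scene"):
    im,d=grab_frame(n); cv2.imwrite(f"pics/{n}{k}.png",im[:,:,::-1]);np.save(f"pics/d{n}{k}.npy",d)
    if n=="wrist":
        # plate plane from depth patch in front of grip
        v,u=np.mgrid[170:220:3,215:325:3];uv=np.c_[u.ravel(),v.ravel()];z=d[uv[:,1],uv[:,0]]
        c,dr=ray("wrist",uv,P);ax=P["world_to_cam"][2,:3];p=c+dr*(z/(dr@ax))[:,None];p=p[z>0]
        m=p.mean(0);n_=np.linalg.svd(p-m)[2][2];n_*=np.sign(n_[2]);print("patch",m,"normal",n_,"in tool",Rt.inv().apply(n_), "rms",np.std((p-m)@n_))
a=cv2.imread(f"pics/side{k}.png")[60:180,270:400];b=cv2.imread(f"pics/scene{k}.png")[60:180,165:295]
cv2.imwrite(f"pics/pair{k}.png",np.hstack([cv2.resize(x,(400,370),interpolation=cv2.INTER_CUBIC) for x in(a,b)]))
E
python3 look.py 9
```

```text
[ 0.543  -0.2552  0.1841] yaw -28.30103417264965 [-0.0009  0.0005 -1.    ] 14.75 [-1.0494 -0.2212 -1.1554]
patch [ 0.5594 -0.2252  0.1786] normal [0.0034 0.0037 1.    ] in tool [ 0.0049  0.0002 -1.    ] rms 0.0005896248932523679
```

View pics/pair9.png

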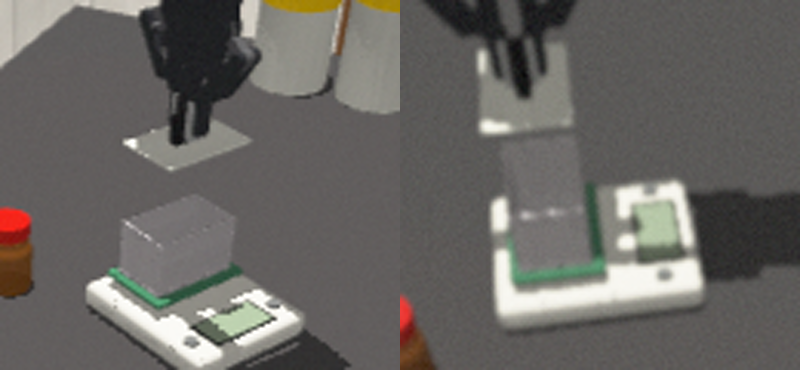

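View pics/wrist9.png

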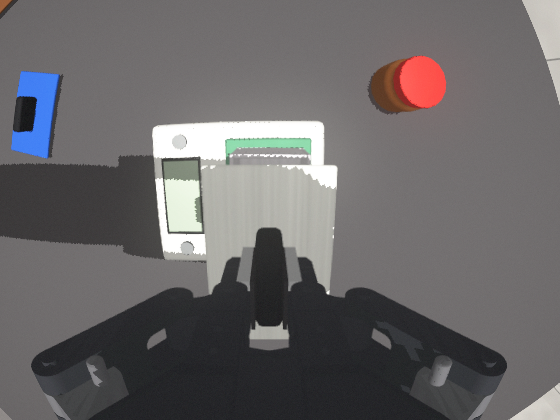

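The lid is level to 0.3° by depth. The wrist view also shows the container's far end just beyond the lid, at about (231–305, 157), so I can measure both relative to each other.

```bash
python3 - <<'E'
import cv2
im=cv2.imread('pics/wrist9.png');cv2.imwrite('pics/crop12.png',cv2.resize(im[120:190,195:345],(800,373),interpolation=cv2.INTER_CUBIC))
E
```

```text
(no output)
```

View pics/crop12.png

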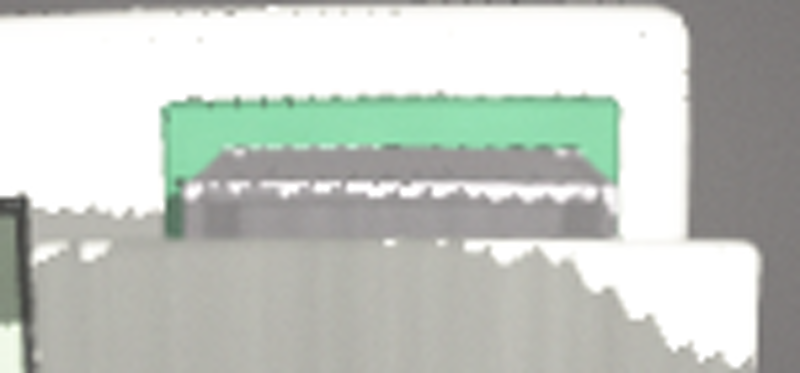

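```bash
python3 - <<'E'
from h import *
from scipy.spatial.transform import Rotation as R
np.set_printoptions(precision=4,suppress=True)
P=dict(np.load('pics/w9.npz'));T=P['pos'];Rt=R.from_quat(P['q'],scalar_first=True)
s=800/150
def cr(p): return np.array(p,float)/s+[195,120]-.5+.5/s
for nm,p,z in(("rim",[(183,181),(618,181)],.099),("bottom",[(225,149),(578,149)],.044),("plat",[(165,101),(619,97)],.044),("lid",[(35,241),(760,241)],.1786)):
    print(nm,Rt.inv().apply(onplane("wrist",cr(p),z,P)-T)*1000)
E
```

```text
rim [[ 45.0006 -27.732   85.0873]
 [ 45.0634  29.5551  85.028 ]]
bottom [[ 44.486  -27.4841 140.087 ]
 [ 44.5545  29.9982 140.0276]]
plat [[ 52.5139 -37.2112 140.0975]
 [ 53.2029  36.5832 140.0213]]
lid [[ 48.2321 -31.0968   5.4909]
 [ 48.2886  31.8626   5.4258]]
```

The lid needs only (-0.4, +0.6) mm against 3.5 mm of play, and yaw agrees. It should seat at TCP z≈0.108. Descending.

{"api": "apply_moves", "payload": {"moves": [{"twist": [0, 0, 0], "dp": [-0.4, 0.6, 10], "fingers": 5}, {"twist": [0, 0, 0], "dp": [0, 0, 15], "fingers": 5}, {"twist": [0, 0, 0], "dp": [0, 0, 15], "fingers": 5}, {"twist": [0, 0, 0], "dp": [0, 0, 10], "fingers": 5}, {"twist": [0, 0, 0], "dp": [0, 0, 6], "fingers": 5}, {"twist": [0, 0, 0], "dp": [0, 0, 3], "fingers": 5}, {"twist": [0, 0, 0], "dp": [0, 0, 0], "fingers": 5}, {"twist": [0, 0, 0], "dp": [0, 0, 0], "fingers": 5}]}}

```text
time: 15.57
ee_pos: [0.5438, -0.2566, 0.1262]
orientation: [0.0, 0.859, 0.512, 0.0]
force: [-0.7, 1.0, -0.3]
width: 0.0109
```

```bash
python3 look.py 10
```

```text
[ 0.5438 -0.2566  0.1262] yaw -28.396663271786828 [ 0.0007 -0.0005 -1.    ] 15.5667 [-0.6938  0.9544 -0.3253]
patch [ 0.5604 -0.2267  0.1208] normal [ 0.0008 -0.0018  1.    ] in tool [-0.0013  0.0024 -1.    ] rms 0.0006418162178533022
```

View pics/pair10.png

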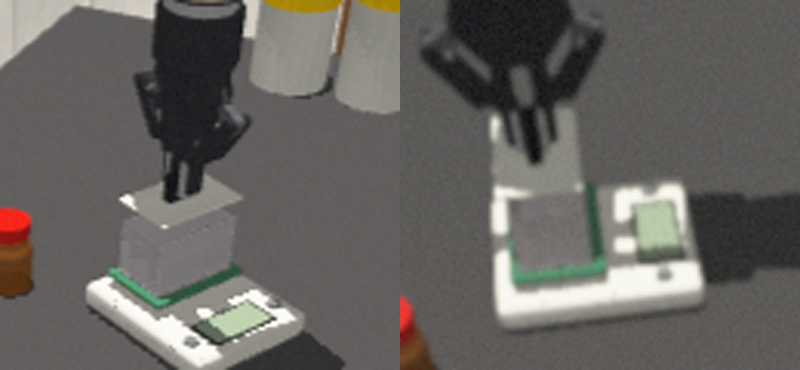

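The lid is level and about 12 mm above entering the mouth. The shift overshot slightly, so I'll trim (+0.4, -0.6) mm and lower slowly.

{"api": "apply_moves", "payload": {"moves": [{"twist": [0, 0, 0], "dp": [0.4, -0.6, 3], "fingers": 5}, {"twist": [0, 0, 0], "dp": [0, 0, 3], "fingers": 5}, {"twist": [0, 0, 0], "dp": [0, 0, 2], "fingers": 5}, {"twist": [0, 0, 0], "dp": [0, 0, 2], "fingers": 5}, {"twist": [0, 0, 0], "dp": [0, 0, 1], "fingers": 5}, {"twist": [0, 0, 0], "dp": [0, 0, 1], "fingers": 5}, {"twist": [0, 0, 0], "dp": [0, 0, 0], "fingers": 5}]}}

```text
time: 16.3
ee_pos: [0.543, -0.2557, 0.1134]
orientation: [-0.0, 0.859, 0.512, -0.0]
force: [-0.6, -0.2, -0.2]
width: 0.0113
```

{"api": "apply_moves", "payload": {"moves": [{"twist": [0, 0, 0], "dp": [0, 0, 1], "fingers": 5}, {"twist": [0, 0, 0], "dp": [0, 0, 1], "fingers": 5}, {"twist": [0, 0, 0], "dp": [0, 0, 1], "fingers": 5}, {"twist": [0, 0, 0], "dp": [0, 0, 0], "fingers": 5}]}}

```text
time: 16.63
ee_pos: [0.543, -0.2557, 0.1104]
orientation: [-0.0, 0.859, 0.512, -0.0]
force: [-0.6, -0.5, -0.4]
width: 0.0112
```

{"api": "apply_moves", "payload": {"moves": [{"twist": [0, 0, 0], "dp": [0, 0, 0.7], "fingers": 5}, {"twist": [0, 0, 0], "dp": [0, 0, 0.7], "fingers": 5}, {"twist": [0, 0, 0], "dp": [0, 0, 0], "fingers": 5}]}}

```text
time: 16.88
ee_pos: [0.5431, -0.2557, 0.1092]
orientation: [-0.0, 0.859, 0.512, -0.0]
force: [0.6, -0.5, -0.4]
width: 0.0106
```

```bash
python3 look.py 11
```

```text
[ 0.5431 -0.2557  0.1092] yaw -28.398670773322213 [-0.0002  0.0001 -1.    ] 16.8833 [ 0.5679 -0.4626 -0.4018]
patch [ 0.5597 -0.2258  0.1037] normal [ 0.0003 -0.0032  1.    ] in tool [-0.0027  0.0016 -1.    ] rms 0.0006128469862898662
```

View pics/pair11.png

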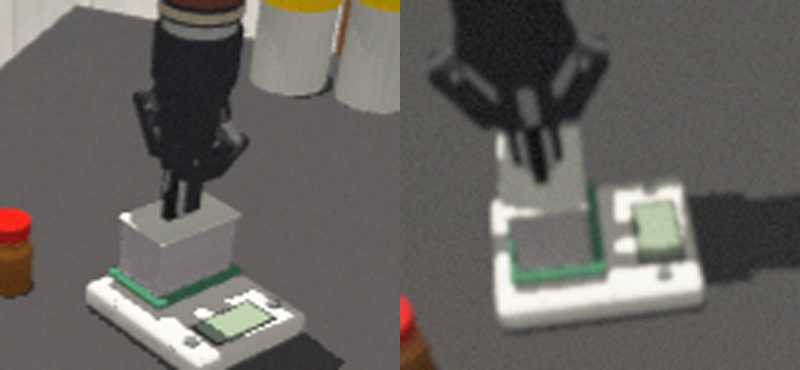

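The plate top is at 0.1037 against 0.103 when seated, and the side view shows the lid sitting on the mouth. I'll go a little further until it touches.

{"api": "apply_moves", "payload": {"moves": [{"twist": [0, 0, 0], "dp": [0, 0, 0.6], "fingers": 5}, {"twist": [0, 0, 0], "dp": [0, 0, 0.5], "fingers": 5}, {"twist": [0, 0, 0], "dp": [0, 0, 0], "fingers": 5}, {"twist": [0, 0, 0], "dp": [0, 0, 0], "fingers": 5}]}}

```text
time: 17.37
ee_pos: [0.5431, -0.2558, 0.1081]
orientation: [-0.0, 0.859, 0.512, -0.0]
force: [-0.9, -1.1, -0.9]
width: 0.0112
```

{"api": "apply_moves", "payload": {"moves": [{"twist": [0, 0, 0], "dp": [0, 0, 0.5], "fingers": 5}, {"twist": [0, 0, 0], "dp": [0, 0, 0], "fingers": 5}, {"twist": [0, 0, 0], "dp": [0, 0, 0], "fingers": 5}]}}

```text
time: 17.62
ee_pos: [0.5432, -0.2558, 0.1079]
orientation: [0.0, 0.859, 0.512, 0.0]
force: [-0.3, 0.3, -0.2]
width: 0.0112
```

```bash
python3 look.py 12
```

```text
[ 0.5432 -0.2558  0.1079] yaw -28.4000620457818 [ 0.0002 -0.0001 -1.    ] 17.6167 [-0.3324  0.3045 -0.1998]
patch [ 0.5598 -0.2259  0.1025] normal [0.0011 0.0027 1.    ] in tool [ 0.0029 -0.0001 -1.    ] rms 0.0006299862065229937
```

{"api": "apply_moves", "payload": {"moves": [{"twist": [0, 0, 0], "dp": [0, 0, 0.6], "fingers": 5}, {"twist": [0, 0, 0], "dp": [0, 0, 0], "fingers": 5}, {"twist": [0, 0, 0], "dp": [0, 0, 0], "fingers": 5}]}}

```text
time: 18.02
ee_pos: [0.5433, -0.2559, 0.1079]
orientation: [0.0, 0.859, 0.512, 0.0]
force: [-2.0, 1.8, 5.5]
width: 0.0113
```

Seated: z has stopped at 0.1079 and the force is +5.5 N. Releasing, then straight up.

{"api": "apply_moves", "payload": {"moves": [{"twist": [0, 0, 0], "dp": [0, 0, 0], "fingers": 30}, {"twist": [0, 0, 0], "dp": [0, 0, 0], "fingers": 60}, {"twist": [0, 0, 0], "dp": [0, 0, 0], "fingers": 60}, {"twist": [0, 0, 0], "dp": [0, 0, 0], "fingers": 60}, {"twist": [0, 0, 0], "dp": [0, 0, 0], "fingers": 60}, {"twist": [0, 0, 0], "dp": [0, 0, -5], "fingers": 60}, {"twist": [0, 0, 0], "dp": [0, 0, -10], "fingers": 60}, {"twist": [0, 0, 0], "dp": [0, 0, -20], "fingers": 60}]}}

```text
time: 18.68
ee_pos: [0.5417, -0.2549, 0.1404]
orientation: [-0.002, 0.859, 0.512, -0.001]
force: [-1.2, 0.1, -0.5]
width: 0.0512
```

{"api": "apply_moves", "payload": {"moves": [{"twist": [0, 0, 0], "dp": [0, 0, -30], "fingers": 60}, {"twist": [0, 0, 0], "dp": [0, 0, -30], "fingers": 60}, {"twist": [0, 0, 0], "dp": [0, 0, -20], "fingers": 60}, {"twist": [0, 0, 0], "dp": [0, 0, 0], "fingers": 60}, {"twist": [0, 0, 0], "dp": [0, 0, 0], "fingers": 60}, {"twist": [0, 0, 0], "dp": [0, 0, 0], "fingers": 60}]}}

```text
time: 19.18
ee_pos: [0.5429, -0.2556, 0.2217]
orientation: [-0.0, 0.859, 0.512, -0.0]
force: [0.5, 0.5, -1.1]
width: 0.0515
```

```bash
python3 look.py 13; python3 - <<'E'
import cv2
im=cv2.imread('pics/wrist13.png');cv2.imwrite('pics/crop13.png',cv2.resize(im[110:290,180:360],(600,600),interpolation=cv2.INTER_CUBIC))
E
```

```text
[ 0.5429 -0.2556  0.2217] yaw -28.399660464839044 [-0.0006  0.0003 -1.    ] 19.1833 [ 0.5317  0.4934 -1.0517]
patch [ 0.5446 -0.2538  0.0796] normal [-0.4594 -0.8505  0.2563] in tool [-0.9666  0.0002 -0.2563] rms 0.013339573143479366
```

View pics/pair13.png

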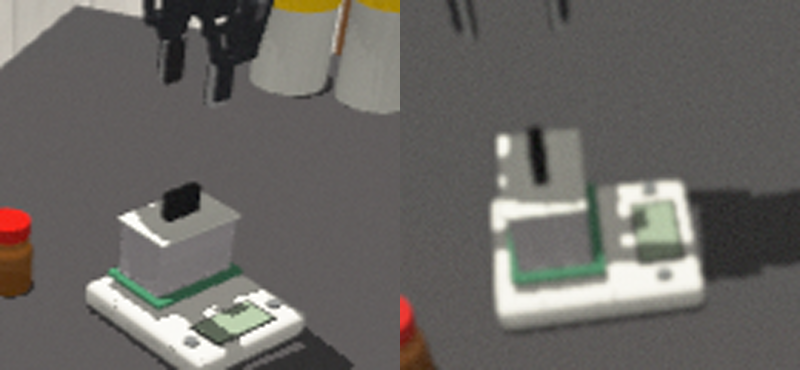

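View pics/crop13.png

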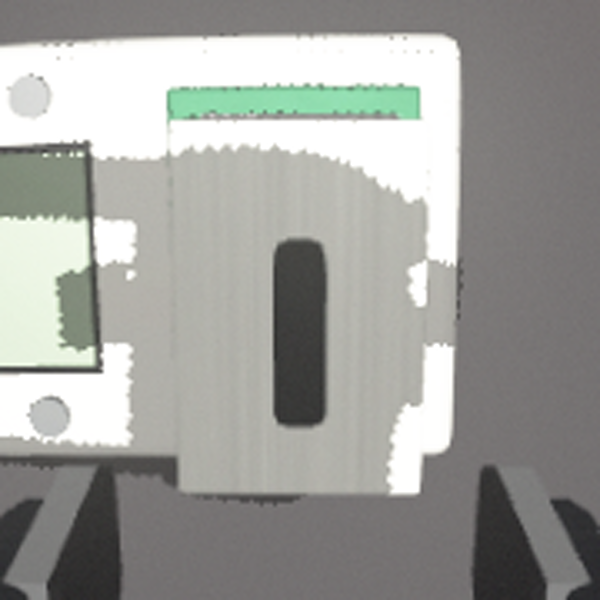

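View pics/scene13.png

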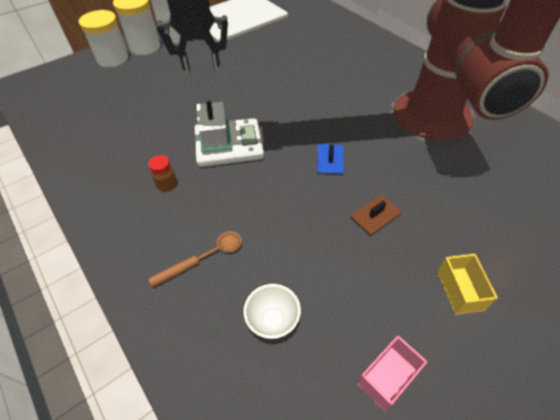

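The lid is on and level, there is green all round on the visible sides, and the bowl, jar and spoon haven't moved. One last check with numbers before handing in.

```bash
python3 - <<'E'
from h import *
from scipy.spatial.transform import Rotation as R
np.set_printoptions(precision=4,suppress=True)
P=dict(np.load('pics/w13.npz'));T=P['pos'];Rt=R.from_quat(P['q'],scalar_first=True);s=600/180
uv=np.array([(168,120),(428,120),(420,494),(180,494)])/s+[180,110]-.5+.5/s
q=onplane("wrist",uv,.103,P);e=np.roll(q,-1,0)-q
print("lid",np.linalg.norm(e,axis=1)*1000,np.degrees(np.arctan2(e[:,1],e[:,0])),q.mean(0))
d=np.load('pics/dwrist13.npy')
pts=np.array([(x,y) for y in range(165,255,4) for x in list(range(236,258,3))+list(range(282,303,3))])
z=d[pts[:,1],pts[:,0]];c,dr=ray("wrist",pts,P);p=c+dr*(z/(dr@P['world_to_cam'][2,:3]))[:,None]
p=p[abs(p[:,2]-np.median(p[:,2]))<.008];m=p.mean(0);n=np.linalg.svd(p-m)[2][2];print("plate",m,n,len(p))
uv=np.array([(190,114),(397,114)])/s+[180,110];print("cont bottom far edge tool",(Rt.inv().apply(onplane("wrist",uv,.044,P)-T))*1000)
uv=np.array([(167,90),(420,87)])/s+[180,110];print("plat far edge",(Rt.inv().apply(onplane("wrist",uv,.044,P)-T))*1000)
for f in("scene","side"):
    dif=cv2.absdiff(cv2.imread(f'pics/{f}2.png'),cv2.imread(f'pics/{f}13.png')).max(2)
    for nm,r in((("spoon",(148,232,245,286)),("bowl",(242,284,302,340))) if f=="scene" else (("spoon",(188,172,255,204)),("bowl",(168,212,216,248)),("jar",(262,126,283,156)))):
        x0,y0,x1,y1=r;print(f,nm,"changed px",(dif[y0:y1,x0:x1]>40).mean())
E
```

```text
lid [62.6401 97.5502 63.3908 97.5256] [ -28.3498 -117.8094  151.6317   61.7497] [ 0.5431 -0.2567  0.103 ]
plate [ 0.5393 -0.26    0.1024] [-0.0004 -0.0024 -1.    ] 345
cont bottom far edge tool [[ 44.5907 -30.9093 177.7118]
 [ 44.619   30.1041 177.671 ]]
plat far edge [[ 51.8239 -37.6383 177.7165]
 [ 52.7466  36.807  177.6668]]
scene spoon changed px 0.0
scene bowl changed px 0.0
side spoon changed px 0.5335820895522388
side bowl changed px 0.0023148148148148147
side jar changed px 0.0761904761904762
```

The lid is level (0.14°) with the plate at 0.1024 (0.103 expected), its centre matches the container's, and the container's margins are about 8 mm. The side view's "changed" spoon region looks like the arm covering it in the earlier frame, and the scene view shows no change there.

```bash
python3 -c "
from rig import *
print(job_done())"
```

```text
the job is handed in; nothing more can be done
None
```

The steel container is upright on the green platform with nothing overhanging, and its lid is seated level in the mouth. I set the container down and let go of it before fetching the lid, and lowered the lid until it touched. I handed the job in at about 19 s of the 70 s; it reports no verdict.

- **Container:** its edges are parallel to the platform's. Margins are about 8 mm at the far end and about 7 mm on each side, where 9 mm would be perfectly centred. After I let go, its centre measured within about 2 mm of the platform's centre.
- **Lid:** the plate top measures 102.4 mm above the counter (103 expected) and its tilt is about 0.002 rad. Its centre is within about 1 mm of the container's and it is parallel to within about 0.5°. Contact was about 5.5 N when it seated.
- **Bystanders:** the scene view shows no change around the bowl or spoon. The jar is unchanged by eye in the scene view; I did not re-measure its position.

Some readings disagreed:
- **Side view, spoon:** the image comparison flagged a change around the spoon (and slightly around the jar), probably because the arm was in front of it in the earlier frame. I didn't confirm that separately.
- **Corner readings:** one lid corner, partly in shadow at first, read about 5 mm high from the fixed cameras both times. One platform corner read about 4 mm high. I used the wrist view for the lid and the side view's outline for the platform.
- **First move call:** it was refused because its rows were missing keys. The arm did not move.

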